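Load the roller mixer with released control bottles

ROBOT

A 7-joint arm with a two-finger parallel gripper is mounted at the origin on the work surface. World frame = base frame: x ahead of the robot, y to its left, z up, the work surface at z = 0. Lengths are in m, angles in rad, forces in N, time in s.
With the tool pointing down it reaches from about 0.4 to 0.875 m from the base axis. Payload 19.3 kg.
Tool frame: the origin (TCP) lies at the very end of the fingers, on their centre line; the grasp point (between the pads) lies 19 mm behind it; z points along the fingers, y is the line along which they close (so a half turn about z gives the same grasp; the last joint's range is limited). The gripper opens to 85 mm and grips with 20 to 120 N. Pads are 22 mm wide; open, the fingers measure 114 mm over their backs; the gripper's body (76 mm by 85 mm) begins 54 mm behind the grasp point. The pads swing forward as they close: fully open they stand 13 mm farther back than shut.
Start: joints at [1.241, 0.521, -0.036, 1.599, 0.021, 1.021, -0.113], TCP at [0.161, -0.604, 0.231] pointing down, gripper open.
Joint ranges: [-2.91, 2.91], [-0.3, 2.13], [-1.5, 1.42], [0.17, 2.43], [-1.26, 4.41], [0.16, 1.93], [-2.52, 2.52]. Speed limits (rad/s): [1.89, 1.89, 2.39, 2.39, 3.01, 3.01, 3.01].

INTERFACE

Orientations are given as [roll, pitch, yaw] about the fixed x, y, z axes, in that order (R = Rz(yaw) Ry(pitch) Rx(roll)).
In Python, from workcell import observe, grab_frame, job_done gives the robot as it stands.
- The arm moves only by the tool move_arm, never from a script. Its argument "plan" is a list that holds one entry, the list of rows, each a list of 7 numbers: the shift along the tool's x, y, z each as a share of 0.02 m, from -1 to 1, then the turn, a rotation vector about the tool's x, y, z each as a share of 6 degrees, from -1 to 1, then the opening, from -1 (shut) to 1 (fully open). A call has exactly 10 rows; each row shifts and turns the commanded pose from where the row before left it, along the tool's axes as they then stand; what a row does not reach is not made up. A row lasts 1/10 s, in which the tool goes at most 50 mm and 8.59 degrees, less where a joint would pass 70% of its speed; a pose out of reach is approached as far as the arm can. A call with a number of a shift or a turn outside -1 to 1 is refused whole. A call with a gripper value outside its range is refused whole. The fingers move at their own pace and stop on an object; "grip_force" is the grip in N (left out, the last holds). Time passes only in rows, so rows that do not move let the fingers close, or fill a call up. It gives the time, the measured TCP pose, the force, the opening and the grip force at its end, in the units of the state.
- observe(): the state, without advancing time (a new reading comes with each control period).
- grab_frame(name): name is "scene" or "top" or "wrist"; returns a dict with "color" (384x512x3 uint8, red, green, blue), "intrinsics" (3x3 intrinsics, pixels), "k1" (the pictures are not rectified: a ray, as slopes to the right and down, at radius r is drawn at 1 + k1 r^2 times it, then the intrinsics apply), "position" and "orientation" of the camera in the world; the wrist camera has in their place "tool_from_camera" (4x4, takes a point from camera to tool coordinates, whose origin is the TCP and whose axes are the flange's). Camera axes: x right, y down, z forward; pixel columns grow to the right and rows downward; lengths in m; the calibration is good to about 2 mm. A picture is of the moment at which its call begins: read the wrist's pose just before it. There is no depth.
- job_done(): hands the job in; it is judged then, once.
The state is a dict: "clock": time; "qpos": joint angles; "qd": joint speeds; "joint_efforts": joint torques, N m; "position": TCP position; "tool_rot": TCP orientation; "force": force on the tool from outside, world axes, zero at the start; "moment": the same for the moment, N m; "grip_width": finger opening in m; "finger_force": force on a finger pad.
Only numpy, scipy, OpenCV 4.12 (cv2) and the standard library are available. Lean on these libraries where they do the work, as an engineer would, in place of code of your own. Each camera call takes 0.05 s, during which the arm holds its last target. There are 200 camera calls.

TASK

Load the roller mixer for the next run: lay the two green-tagged bottles on their sides on its rollers, each resting lengthwise in a groove between two rollers with its whole body on the bed, and stand the red-tagged bottle upright in the red reject tray. Set every bottle down gently, without dropping it; once all three are in place, turn the mixer's speed dial clockwise from off to its green mark. Leave everything else on the bench where it is.

Things in the scene. Friction and masses are not known exactly. Their poses are not given: they have to be found in the camera images.
- mixer: White bench-top roller mixer, fixed, 206 mm deep (x), 325 mm long (y); mains off, so its rollers never turn here. Origin: on the bench under the middle of the roller bed; -x side faces the robot. Bed: y from -100 to +100 mm, front and back edges 69 mm high. Past +100: bearing plate 25 mm wide, 88 mm high. Past -100: control housing 80 mm wide, 101 mm high, with the dial on top.
- roller_bed (a point): Middle of the roller bed, 88 mm above the bench, level with the roller tops; axes as the mixer's. Five black rubber rollers, 26 mm diameter, 196 mm long, lie along y at x = -76, -38, 0, 38, 76 mm. The four grooves between them are at x = -57, -19, 19, 57 mm; a bottle lying in one has its axis 109 mm above the bench (21 mm above this point).
- green_bottle_a: Amber 150 ml bottle with a green tag band and a green disc on its white cap, starts standing on the bench. Body 52 mm diameter and straight up to 83 mm, cap 36 mm diameter from 97 to 120 mm (total height 120 mm), 0.15 to 0.3 kg. Origin: centre of the base; z runs along the bottle to the cap.
- green_bottle_a_mid (a point): Centre of green bottle a's straight body, on its axis, 41.5 mm from the base; axes as the bottle's.
- green_bottle_b: The second green-tagged bottle, the same in every way.
- green_bottle_b_mid (a point): Centre of green bottle b's straight body, on its axis, 41.5 mm from the base.
- red_bottle: The same bottle, but with a red tag band and a red disc on its cap: rejected. Starts standing on the bench.
- reject_tray: Red open tray, fixed, 125 mm square and 35 mm high outside, walls and floor 5 mm. Origin: centre of its underside; sides along its x and y.
- dial (a joint): Speed dial on top of the mixer's control housing: angle in rad, 0 = off (as it starts, pointer line towards the mixer's -x side, at the black mark), grows clockwise seen from above, stop at 2.1. The green mark is at 1.2 rad (69 degrees). It turns with light friction (0.04 N m) and stays where it is left.
- dial_grip (a point): Grip point of the dial, on its vertical axis, 138 mm above the bench. The grip is an upright bar 14 mm thick and 42 mm long, its top 7 mm above this point and its foot 25 mm below; at 0 rad it lies along the mixer's x axis and it turns with the dial. Its disc is 44 mm wide, on a base disc 68 mm wide and 6 mm high.
- sanitizer: Clear pump bottle with a blue label, 50 mm diameter, 131 mm high with its spout, standing loose among the bottles; leave it. Origin: centre of its base.
- beaker: Clear plastic cup, 84 mm wide, 95 mm high, loose, behind the mixer; leave it. Origin: centre of its base.
- slide_box: Blue slide box, 85 x 100 x 34 mm, loose, at the back of the bench; leave it. Origin: centre of its underside.

How it is judged:
On the way, in this order (a step that is already met when the one before it is completed fails the run):
1. both green-tagged bottles lie released and at rest in grooves between the rollers and the red-tagged one stands released in the reject tray, with the dial still off (below 0.3 rad) (z of green_bottle_a_mid in the frame of mixer between 0.105 and 0.113 m and x of green_bottle_a_mid in the frame of mixer between -0.068 and 0.068 m and y of green_bottle_a_mid in the frame of mixer between -0.064 and 0.064 m and angle between the z axis of each of green_bottle_a, green_bottle_b and the y axis of mixer, either way round below 0.1 rad and linear speed of each of green_bottle_a, green_bottle_b, red_bottle below 0.02 m/s and angular speed of each of green_bottle_a, green_bottle_b, red_bottle below 0.2 rad/s and z of green_bottle_b_mid in the frame of mixer between 0.105 and 0.113 m and x of green_bottle_b_mid in the frame of mixer between -0.068 and 0.068 m and y of green_bottle_b_mid in the frame of mixer between -0.064 and 0.064 m and x of red_bottle in the frame of reject_tray between -0.038 and 0.038 m and y of red_bottle in the frame of reject_tray between -0.038 and 0.038 m and z of red_bottle in the frame of reject_tray between 0.001 and 0.009 m and angle between red_bottle's own z axis and vertical below 0.08 rad and contact force between the fingers and green_bottle_a below 0.1 N and contact force between the fingers and green_bottle_b below 0.1 N and contact force between the fingers and red_bottle below 0.1 N and value of joint dial below 0.3 rad), for 0.2 s.
2. the dial is turned to the green mark (1.2 rad, within 0.25 rad) (value of joint dial between 0.95 and 1.45 rad), for 0.2 s.
At the end, for the whole second after the job is handed in: Green bottles at rest in roller grooves: axis height within 4 mm, along rollers within 0.1 rad, mid-body within 64 mm (y) and 68 mm (x) of bed middle. Red one upright in tray, within 38 mm of centre. Dial 1.2 +-0.25 rad. Pump bottle, cup, slide box within 30 mm of their starts (all of step 2 and z of green_bottle_a_mid in the frame of mixer between 0.105 and 0.113 m and x of green_bottle_a_mid in the frame of mixer between -0.068 and 0.068 m and y of green_bottle_a_mid in the frame of mixer between -0.064 and 0.064 m and angle between the z axis of each of green_bottle_a, green_bottle_b and the y axis of mixer, either way round below 0.1 rad and linear speed of each of green_bottle_a, green_bottle_b, red_bottle below 0.02 m/s and angular speed of each of green_bottle_a, green_bottle_b, red_bottle below 0.2 rad/s and z of green_bottle_b_mid in the frame of mixer between 0.105 and 0.113 m and x of green_bottle_b_mid in the frame of mixer between -0.068 and 0.068 m and y of green_bottle_b_mid in the frame of mixer between -0.064 and 0.064 m and x of red_bottle in the frame of reject_tray between -0.038 and 0.038 m and y of red_bottle in the frame of reject_tray between -0.038 and 0.038 m and z of red_bottle in the frame of reject_tray between 0.001 and 0.009 m and angle between red_bottle's own z axis and vertical below 0.08 rad and distance of each of sanitizer, beaker, slide_box from where it was at the start of the episode below 0.03 m); the robot touches nothing.
It fails at once if a green-tagged bottle is banged or pressed hard on the mixer (over 60 N) (contact force between any of green_bottle_a, green_bottle_b and mixer above 60 N).
It fails at once if the pump bottle is moved more than 30 mm or tipped (distance of sanitizer from where it was at the start of the episode above 0.03 m or angle between sanitizer's own z axis and vertical above 0.5 rad).
It fails at once if the cup is moved more than 30 mm or tipped (distance of beaker from where it was at the start of the episode above 0.03 m or angle between beaker's own z axis and vertical above 0.5 rad).
It fails at once if the slide box is moved more than 30 mm or tipped (distance of slide_box from where it was at the start of the episode above 0.03 m or angle between slide_box's own z axis and vertical above 0.5 rad).
It fails at once if a bottle is dropped or knocked over: it moves faster than 0.55 m/s (a fall of 15 mm) with no finger on it ((linear speed of green_bottle_a above 0.55 m/s and contact force between the fingers and green_bottle_a below 0.05 N) or (linear speed of green_bottle_b above 0.55 m/s and contact force between the fingers and green_bottle_b below 0.05 N) or (linear speed of red_bottle above 0.55 m/s and contact force between the fingers and red_bottle below 0.05 N)).
It also fails if it takes over 72 s, if anything falls off the work surface, if the arm or the gripper's body presses on something with over 40 N, if the wrist force passes 120 N, or if a joint passes its speed limit or range.

## Working session

There is one attempt and no reset: what is moved stays moved. The work goes in short steps, Python scripts to look and compute and a tool call to move; the robot and the scene stay as the last step left them, time stands still between calls to the robot, and variables do not carry over. Pictures are saved under pics/ and viewed, at most 10 in all, crops included, and the job is handed in when it is done.

Besides the shell and the picture viewer there is one more tool, called after ">>>" by a JSON object that holds its "api" and its "payload". move_arm: Moves the arm, as the interface text tells. Shift numbers are shares of 0.02 m and turn numbers shares of 6 degrees, none past 1 either way. Its arguments: {"type":"object","properties":{"plan":{"type":"array"},"grip_force":{"type":"number"}},"required":["plan"]}

```bash
mkdir -p pics
python3 - <<'E'
from workcell import *
import cv2,pickle
s=observe();print(s)
for n in("scene","top"):
    f=grab_frame(n);pickle.dump(f,open(f'{n}.pkl','wb'))
    print(n,f['intrinsics'],f['k1'],f['position'],f['orientation'])
    cv2.imwrite(f'pics/{n}.png',cv2.resize(f['color'][:,:,::-1],(800,600),interpolation=cv2.INTER_CUBIC))
E
```

```text
{'clock': 0.0, 'qpos': array([ 1.24081186,  0.52197867, -0.0363485 ,  1.6000196 ,  0.02120896,
        1.02110133, -0.11280482]), 'qd': array([ 0.00033458, -0.00052488,  0.00128259,  0.00096135, -0.00115392,
        0.00184123,  0.00075672]), 'joint_efforts': array([-2.40041576e-03, -9.27094316e+01,  1.97833791e+00, -3.69928086e+01,
        1.78036827e-02,  8.06509954e-03,  6.22980383e-05]), 'position': array([ 0.16042968, -0.60370253,  0.23074337]), 'tool_rot': array([-3.14047376e+00,  7.79529756e-05,  2.59792908e-01]), 'force': array([ 0.1675558 ,  0.16223817, -0.80988593]), 'moment': array([ 0.03302878, -0.03119982,  0.0060463 ]), 'finger_force': 0.0, 'grip_width': 0.08547511654197325}
scene [[361.45729897   0.         257.40466535]
 [  0.         361.45729897 190.10066488]
 [  0.           0.           1.        ]] 0.02438899228562018 [ 1.09248502 -0.29975039  0.98886507] [-2.61597392e+00 -1.21629569e-03  1.08137845e+00]
top [[371.32039087   0.         254.34234072]
 [  0.         371.32039087 197.94160063]
 [  0.           0.           1.        ]] -0.11629192397677068 [ 0.4381791  -0.06088727  1.00867016] [-2.96084625 -0.01844711 -1.57486822]
```

View pics/top.png

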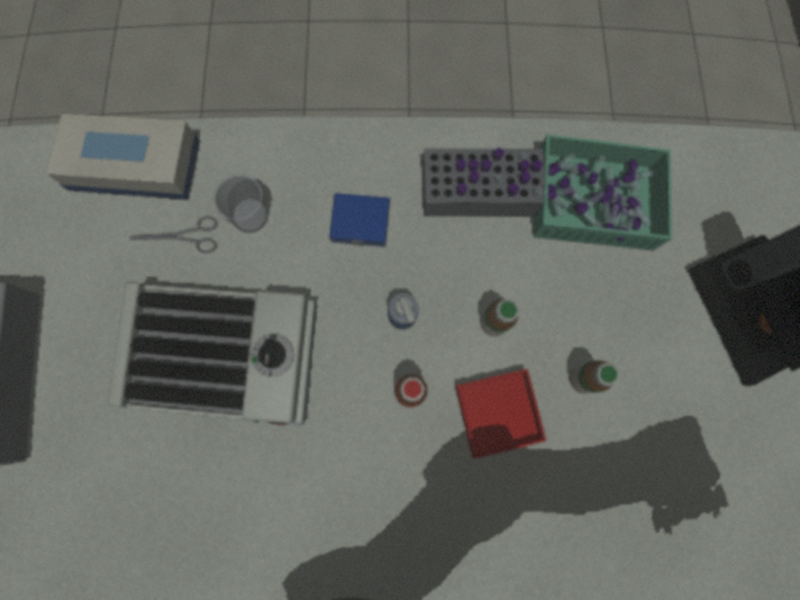

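View pics/scene.png

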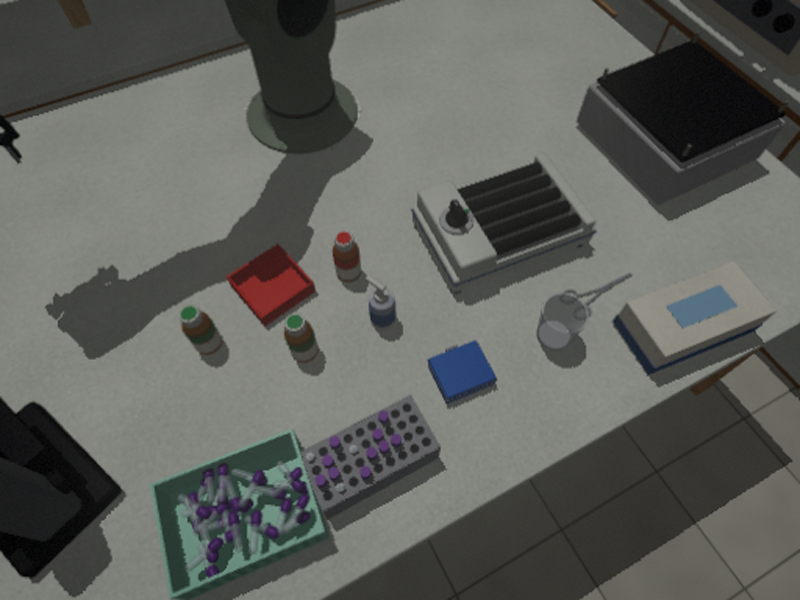

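```bash
cat > h.py <<'E'
import numpy as np,cv2,pickle
from scipy.spatial.transform import Rotation as R
def pix2w(f,uv,z):
    K=f['intrinsics'];k=f['k1'];d=(np.array(uv,float)-K[:2,2])/np.array([K[0,0],K[1,1]])
    s=d.copy()
    for _ in range(20): s=d/(1+k*(s@s))
    r=R.from_euler('xyz',f['orientation']).apply([s[0],s[1],1]);p=np.array(f['position'])
    return p+r*(z-p[2])/r[2]
def w2pix(f,w):
    c=R.from_euler('xyz',f['orientation']).inv().apply(np.array(w)-f['position']);s=c[:2]/c[2]
    return s*(1+f['k1']*(s@s))*f['intrinsics'][0,0]+f['intrinsics'][:2,2]
E
python3 - <<'E'
from h import *
for n in("top","scene"):
    f=pickle.load(open(f'{n}.pkl','rb'));h=cv2.cvtColor(f['color'],cv2.COLOR_RGB2HSV)
    for nm,m in(("g",cv2.inRange(h,(50,110,50),(75,255,255))),("r",cv2.inRange(h,(0,150,110),(6,255,255))|cv2.inRange(h,(174,150,110),(180,255,255)))):
        N,_,st,c=cv2.connectedComponentsWithStats(m)
        for i in range(1,N):
            if 8<st[i,4]: print(n,nm,st[i,4],c[i].round(1),pix2w(f,c[i],.120).round(4))
t=pickle.load(open('top.pkl','rb'))['color'];s=pickle.load(open('scene.pkl','rb'))['color']
a=cv2.resize(t[175:275,68:208],(800,571),interpolation=cv2.INTER_CUBIC)
cv2.imwrite('pics/c1.png',a[:,:,::-1])
b=cv2.resize(t[185:295,250:400],(800,587),interpolation=cv2.INTER_CUBIC)
cv2.imwrite('pics/c2.png',b[:,:,::-1])
E
```

```text
top r 1312 [319.2 258.6] [ 0.4533 -0.232   0.12  ]
top r 27 [263.2 248.4] [ 0.4784 -0.0986  0.12  ]
scene g 49 [120.3 200. ] [ 0.5002 -0.4064  0.12  ]
scene g 53 [187.9 205.3] [ 0.6019 -0.2505  0.12  ]
scene r 42 [219.4 151.7] [ 0.4795 -0.0995  0.12  ]
scene r 18 [190.8 171.1] [ 0.5031 -0.2008  0.12  ]
scene r 723 [172.9 186.1] [ 0.5259 -0.264   0.12  ]
```

View pics/c1.png

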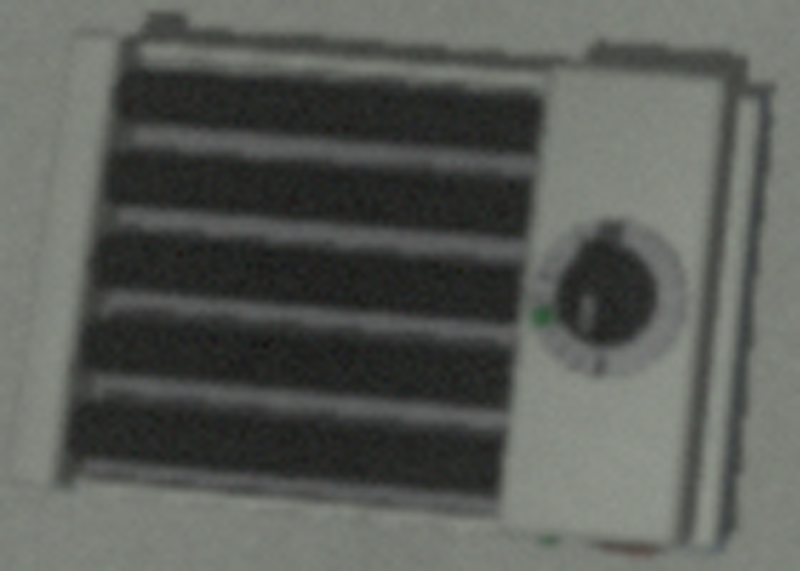

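View pics/c2.png

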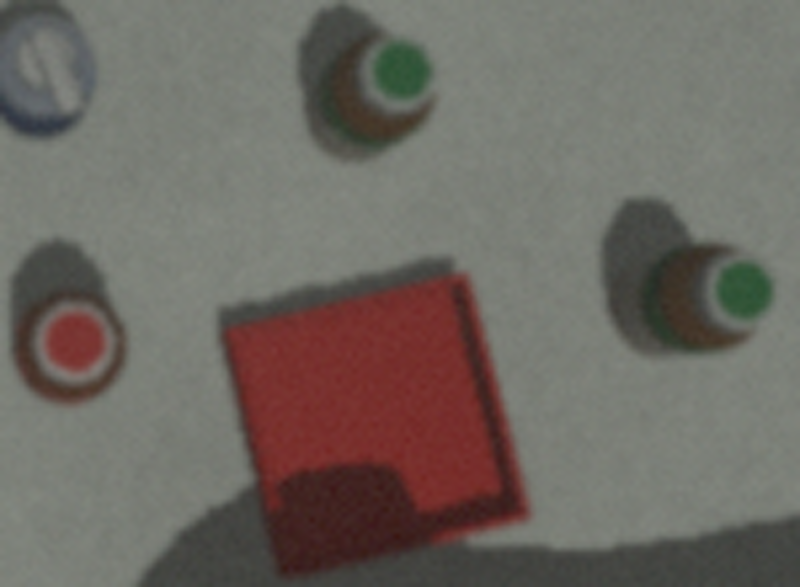

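Run:
```python
from h import *
from scipy.optimize import least_squares
f=pickle.load(open('top.pkl','rb'))
def P(xy,s,o,z): return pix2w(f,(np.array(xy)+.5)/s-.5+o,z)
o1,s1=np.array([68,175]),5.714; o2,s2=np.array([250,185]),5.333
for n,p in(('gA',(402,70)),('gB',(743,290)),('red',(76,342))): print(n,P(p,s2,o2,.12).round(4))
print('dialbase',P((612,298),s1,o1,.107).round(4),'mark',P((541,315),s1,o1,.107).round(4),'black',P((600,367),s1,o1,.107).round(4))
t=[P(p,s2,o2,.035)[:2] for p in((222,325),(463,272),(530,517),(283,578))]
t=np.array(t);print('tray',t.mean(0).round(4),np.linalg.norm(t-np.roll(t,-1,0),axis=1).round(3),[np.degrees(np.arctan2(*(b-a)[::-1])).round(1) for a,b in zip(t,np.roll(t,-1,0))])
m=[((548,70),.101,(.103,-.1)),((500,520),.101,(-.103,-.1)),((727,78),.101,(.103,-.18)),((684,543),.101,(-.103,-.18)),
((76,38),.088,(.103,.125)),((12,487),.088,(-.103,.125)),((125,40),.088,(.103,.1)),((65,487),.088,(-.103,.1))]
W=np.array([P(a,s1,o1,z)[:2] for a,z,_ in m]);M=np.array([b for *_,b in m])
def fun(q):
    c,s=np.cos(q[2]),np.sin(q[2]);return (M@np.array([[c,s],[-s,c]])+q[:2]-W).ravel()
r=least_squares(fun,[.55,.2,0]);print('mixer',r.x.round(4),np.degrees(r.x[2]));print((fun(r.x).reshape(-1,2)*1000).round(1))
print('dial dist to housing: local', (np.array([[np.cos(r.x[2]),np.sin(r.x[2])],[-np.sin(r.x[2]),np.cos(r.x[2])]])@(P((612,298),s1,o1,.107)[:2]-r.x[:2])).round(4))
# sanitizer
print('san',P((40,75),s2,o2,.09).round(3))
```

```text
gA [ 0.601  -0.2512  0.12  ]
gB [ 0.4984 -0.4063  0.12  ]
red [ 0.4776 -0.1001  0.12  ]
dialbase [0.5316 0.1164 0.107 ] mark [0.5243 0.1468 0.107 ] black [0.5022 0.1207 0.107 ]
tray [ 0.4413 -0.2501] [0.123 0.124 0.125 0.125] [np.float64(-78.2), np.float64(-166.4), np.float64(102.6), np.float64(12.7)]
mixer [ 0.5417  0.255  -0.071 ] -4.068574993222924
[[ 4.9 -1.3]
 [-5.7 -0.3]
 [ 2.9 -2.2]
 [-2.2 -1.4]
 [ 2.6  1.8]
 [-1.2  1.8]
 [ 1.9  0.2]
 [-3.4  1.4]]
dial dist to housing: local [-0.0002 -0.1389]
san [ 0.604 -0.085  0.09 ]
```

```bash
cat >> h.py <<'E'
from scipy.optimize import least_squares
B={'gA':np.array([.6014,-.2509]),'gB':np.array([.4992,-.4064]),'red':np.array([.4783,-.0998])}
TRAY=np.array([.4413,-.2501]);MX=np.array([.5417,.255]);MY=-.071
def mix(x,y,z): return np.r_[MX+R.from_euler('z',MY).apply([x,y,0])[:2],z]
def down(yaw): return R.from_euler('xyz',[np.pi,0,yaw])
def pickR(az,t):
    a=np.array([np.cos(az),np.sin(az),0]);k=np.array([0,0,1.])
    z=np.sin(t)*a-np.cos(t)*k;x=np.cos(t)*a+np.sin(t)*k
    return R.from_matrix(np.c_[x,np.cross(z,x),z])
def run(p,q,row,n):
    for _ in range(n):
        p=p+q.apply(np.array(row[:3])*.02);q=q*R.from_rotvec(np.radians(6)*np.array(row[3:6]))
    return p,q
def plan(wps,start=None):
    "wps: list of (name,pos,Rot,nrows)"
    if start is None:
        from workcell import observe
        s=observe();start=(s['position'],R.from_euler('xyz',s['tool_rot']));print('t',s['clock'].__round__(2),'pos',s['position'].round(4),'q',s['qpos'].round(2),'w',round(s['grip_width'],4))
    p,q=start
    for nm,P,Q,n in wps:
        w=(q.inv()*Q).as_rotvec()/np.radians(6)/n
        f=lambda r:np.r_[(lambda e:np.r_[(e[0]-P)*50,(e[1].inv()*Q).as_rotvec()*10])(run(p,q,r,n))]
        r=least_squares(f,np.r_[q.inv().apply(P-p)/.02/n,w]).x.round(2)
        mid=run(p,q,r,n//2)[0];p,q=run(p,q,r,n)
        print(nm,n,r.tolist(),'!!' if abs(r).max()>1 else '','mid',mid.round(3),'end',p.round(4),'err mm',((p-P)*1e3).round(1),'deg',np.degrees((q.inv()*Q).magnitude()).round(2))
    return p,q
E
python3 - <<'E'
from h import *
Q=pickR(np.radians(-35),np.radians(60));z=Q.as_matrix()[:,2];b=np.r_[B['gB'],.05]
plan([('via',np.array([.36,-.33,.23]),Q,20),('pre',b+z*(.018-.11),Q,10),('grasp',b+z*.018,Q,10)])
E
```

```text
t 0.1 pos [ 0.1604 -0.6038  0.2308] q [ 1.24  0.52 -0.04  1.6   0.02  1.02 -0.11] w 0.0854
via 20 [0.4, -0.77, 0.15, -0.22, 0.47, 0.38]  mid [ 0.233 -0.447  0.209] end [ 0.3625 -0.3316  0.2299] err mm [ 2.5 -1.6 -0.1] deg 0.67
pre 10 [-0.39, -0.09, 0.66, 0.01, -0.01, -0.01]  mid [ 0.399 -0.346  0.163] end [ 0.4348 -0.3603  0.0965] err mm [0.9 0.4 0.5] deg 0.37
grasp 10 [-0.0, 0.01, 0.55, -0.0, 0.0, 0.0]  mid [ 0.473 -0.388  0.069] end [ 0.5118 -0.4161  0.0412] err mm [-0.2 -0.7  0.2] deg 0.37
```

>>> {"api": "move_arm", "payload": {"plan": [[[0.4, -0.77, 0.15, -0.22, 0.47, 0.38, 1], [0.4, -0.77, 0.15, -0.22, 0.47, 0.38, 1], [0.4, -0.77, 0.15, -0.22, 0.47, 0.38, 1], [0.4, -0.77, 0.15, -0.22, 0.47, 0.38, 1], [0.4, -0.77, 0.15, -0.22, 0.47, 0.38, 1], [0.4, -0.77, 0.15, -0.22, 0.47, 0.38, 1], [0.4, -0.77, 0.15, -0.22, 0.47, 0.38, 1], [0.4, -0.77, 0.15, -0.22, 0.47, 0.38, 1], [0.4, -0.77, 0.15, -0.22, 0.47, 0.38, 1], [0.4, -0.77, 0.15, -0.22, 0.47, 0.38, 1]]]}}

```text
clock: 1.1
position: [0.2333, -0.4463, 0.2093]
tool_rot: [3.003, -0.524, -0.113]
force: [0.9, 0.1, -0.0]
grip_width: 0.0852
finger_force: 0.0
```

>>> {"api": "move_arm", "payload": {"plan": [[[0.4, -0.77, 0.15, -0.22, 0.47, 0.38, 1], [0.4, -0.77, 0.15, -0.22, 0.47, 0.38, 1], [0.4, -0.77, 0.15, -0.22, 0.47, 0.38, 1], [0.4, -0.77, 0.15, -0.22, 0.47, 0.38, 1], [0.4, -0.77, 0.15, -0.22, 0.47, 0.38, 1], [0.4, -0.77, 0.15, -0.22, 0.47, 0.38, 1], [0.4, -0.77, 0.15, -0.22, 0.47, 0.38, 1], [0.4, -0.77, 0.15, -0.22, 0.47, 0.38, 1], [0.4, -0.77, 0.15, -0.22, 0.47, 0.38, 1], [0.4, -0.77, 0.15, -0.22, 0.47, 0.38, 1]]]}}

```text
clock: 2.1
position: [0.3211, -0.4063, 0.3279]
tool_rot: [-3.03, -0.86, -0.603]
force: [0.8, 0.6, 0.4]
grip_width: 0.0856
finger_force: 0.0
```

Run:
```python
from h import *
Q=pickR(np.radians(-35),np.radians(60));z=Q.as_matrix()[:,2];b=np.r_[B['gB'],.05]
plan([('pre',b+z*(.018-.11),Q,10),('grasp',b+z*.018,Q,10)])
```

```text
t 2.1 pos [ 0.3211 -0.4063  0.3279] q [ 2.41  0.27 -1.49  2.31 -1.26  0.16  0.11] w 0.0856
pre 10 [-0.75, -0.45, 0.98, -0.11, 0.18, -0.01]  mid [ 0.373 -0.377  0.211] end [ 0.4334 -0.3602  0.0955] err mm [-0.5  0.5 -0.5] deg 0.31
grasp 10 [0.0, 0.0, 0.55, -0.0, -0.0, 0.0]  mid [ 0.473 -0.387  0.068] end [ 0.5117 -0.4146  0.0407] err mm [-0.3  0.7 -0.3] deg 0.31
```

```bash
cat > k.py <<'E'
from h import *
S=[([1.24081186,.52197867,-.0363485,1.6000196,.02120896,1.02110133,-.11280482],[.16042968,-.60370253,.23074337],[-3.14047376,7.8e-5,.259792908])]
from workcell import observe
s=observe();S.append((s['qpos'],s['position'],s['tool_rot']))
import itertools
E=lambda a,t:R.from_euler(a,t)
def rots(q,sg,o1,o7):
    A=[E('z',sg[0]*q[0]+o1)];A.append(A[-1]*E('y',q[1]));A.append(A[-1]*E('z',sg[1]*q[2])*E('y',q[3]));A.append(A[-1]*E('z',sg[2]*q[4])*E('y',q[5]));A.append(A[-1]*E('z',sg[3]*q[6]+o7));return A
if __name__=='__main__':
  for sg in itertools.product([1,-1],repeat=4):
    best=min((least_squares(lambda p:np.r_[[(rots(q,sg,*p)[-1].inv()*E('xyz',r)).as_rotvec() for q,_,r in S]].ravel(),[a,b]) for a in(-2.5,0,2.5) for b in(-1.5,0,1.5,3)),key=lambda r:r.cost)
    if best.cost<.05:
        print(sg,best.x,best.cost)
        # columns: d1*z, a1*x1, L1*z2, a2*x(after q3/ before q4), L2, L3
        M=[];y=[]
        for q,p,r in S:
            A=rots(q,sg,*best.x);Z=lambda a:a.apply([0,0,1])
            M.append(np.c_[[0,0,1],Z(A[1]),Z(A[2]),Z(A[3])]);y.append(p)
        L,res,_,_=np.linalg.lstsq(np.vstack(M),np.hstack(y),rcond=None);print(L,np.hstack(y)-np.vstack(M)@L)
E
python3 k.py
```

```text
(1, 1, -1, -1) [-1.40768745 -3.86678478] 0.037041954206712364
[ 1.04257419 -0.25158933  0.43082971  0.32046072] [-0.0723139  -0.53688274 -0.04800537 -0.06638647 -0.01701509  0.04800537]
(-1, 1, 1, -1) [-2.45075502 -1.09243803] 0.017925140652717296
[ 1.41268062 -0.75335017 -0.08899707  0.60305879] [-0.22327857 -0.36467112  0.02757145  0.01920332  0.0074732  -0.02757145]
(-1, -1, -1, 1) [-0.119505    1.47999064] 0.042923636941073734
[0.35086918 0.46585522 0.45053474 0.27926935] [ 0.01582697 -0.00519444 -0.00887401  0.00841247  0.02046153  0.00887401]
(-1, -1, -1, -1) [6.28318531 1.57079633] 1.0716331976215247e-15
[0.22593818 0.59436475 0.38930814 0.3144461 ] [-0.05625182 -0.0147135   0.00779233 -0.00250812 -0.0132622  -0.00779233]
```

```bash
cat > log.py <<'E'
import json,os
from workcell import observe
s=observe();L=json.load(open('S.json')) if os.path.exists('S.json') else [[[1.24081186,.52197867,-.0363485,1.6000196,.02120896,1.02110133,-.11280482],[.16042968,-.60370253,.23074337],[-3.14047376,7.8e-5,.259792908]]]
L.append([s[k].tolist() for k in('qpos','position','tool_rot')]);json.dump(L,open('S.json','w'));print(s['qpos'].round(2))
E
python3 log.py
python3 - <<'E'
from h import *
plan([('a',np.array([.36,-.42,.31]),pickR(np.radians(-60),np.radians(30)),10),('b',np.array([.42,-.34,.25]),pickR(np.radians(-70),np.radians(45)),10)])
E
```

```text
[ 2.41  0.27 -1.49  2.31 -1.26  0.16  0.11]
t 2.1 pos [ 0.3211 -0.4063  0.3279] q [ 2.41  0.27 -1.49  2.31 -1.26  0.16  0.11] w 0.0856
a 10 [0.08, -0.08, 0.2, -0.38, -0.3, 0.35]  mid [ 0.342 -0.411  0.32 ] end [ 0.36   -0.4198  0.3088] err mm [-0.   0.2 -1.2] deg 0.33
b 10 [-0.36, -0.44, 0.1, -0.1, 0.25, 0.13]  mid [ 0.387 -0.377  0.281] end [ 0.4195 -0.3412  0.2495] err mm [-0.5 -1.2 -0.5] deg 0.16
```

>>> {"api": "move_arm", "payload": {"plan": [[[0.08, -0.08, 0.2, -0.38, -0.3, 0.35, 1], [0.08, -0.08, 0.2, -0.38, -0.3, 0.35, 1], [0.08, -0.08, 0.2, -0.38, -0.3, 0.35, 1], [0.08, -0.08, 0.2, -0.38, -0.3, 0.35, 1], [0.08, -0.08, 0.2, -0.38, -0.3, 0.35, 1], [0.08, -0.08, 0.2, -0.38, -0.3, 0.35, 1], [0.08, -0.08, 0.2, -0.38, -0.3, 0.35, 1], [0.08, -0.08, 0.2, -0.38, -0.3, 0.35, 1], [0.08, -0.08, 0.2, -0.38, -0.3, 0.35, 1], [0.08, -0.08, 0.2, -0.38, -0.3, 0.35, 1]]]}}

```text
clock: 3.1
position: [0.3426, -0.4039, 0.3068]
tool_rot: [-3.061, -0.644, -0.832]
force: [-0.7, 1.0, 0.3]
grip_width: 0.0855
finger_force: 0.0
```

```bash
python3 log.py
```

```text
[ 1.22  0.05 -0.44  2.25 -0.15  0.2  -1.45]
```

>>> {"api": "move_arm", "payload": {"plan": [[[-0.36, -0.44, 0.1, -0.1, 0.25, 0.13, 1], [-0.36, -0.44, 0.1, -0.1, 0.25, 0.13, 1], [-0.36, -0.44, 0.1, -0.1, 0.25, 0.13, 1], [-0.36, -0.44, 0.1, -0.1, 0.25, 0.13, 1], [-0.36, -0.44, 0.1, -0.1, 0.25, 0.13, 1], [-0.36, -0.44, 0.1, -0.1, 0.25, 0.13, 1], [-0.36, -0.44, 0.1, -0.1, 0.25, 0.13, 1], [-0.36, -0.44, 0.1, -0.1, 0.25, 0.13, 1], [-0.36, -0.44, 0.1, -0.1, 0.25, 0.13, 1], [-0.36, -0.44, 0.1, -0.1, 0.25, 0.13, 1]]]}}

```text
clock: 4.1
position: [0.3571, -0.3376, 0.3207]
tool_rot: [-3.072, -0.716, -0.956]
force: [-1.0, -0.4, 0.5]
grip_width: 0.0854
finger_force: 0.0
```

```bash
python3 log.py
cat > fk.py <<'E'
from h import *
import json
E=lambda a,t:R.from_euler(a,t)
def cols(q):
    A=E('z',-q[0]);c=[A.as_matrix()]
    A1=A*E('y',q[1]);A2=A1*E('z',-q[2]);A3=A2*E('y',q[3]);A4=A3*E('z',-q[4]);A5=A4*E('y',q[5]);A6=A5*E('z',-q[6]+np.pi/2)
    # base z, A: y ; A2: x,y,z ; A3/A4 ...
    return np.c_[[0,0,1],A.as_matrix()[:,:2],A2.as_matrix(),A4.as_matrix()[:,[0,2]],A4.as_matrix()[:,1],A5.as_matrix()[:,[0,2]],A3.as_matrix()[:,:1]],A6
if __name__=='__main__':
    S=json.load(open('S.json'))
    for q,p,r in S: print('rot err',(cols(q)[1].inv()*E('xyz',r)).magnitude().round(5))
    M=np.vstack([cols(q)[0] for q,_,_ in S]);y=np.hstack([p for _,p,_ in S])
    lam=3e-4;L=np.linalg.lstsq(np.vstack([M,lam*np.eye(M.shape[1])]),np.r_[y,np.zeros(M.shape[1])],rcond=None)[0]
    print(L.round(4),((y-M@L)*1e3).round(2).reshape(-1,3))
E
python3 fk.py
```

```text
[ 1.9  -0.09 -1.3   2.34  0.63  0.16 -2.52]Traceback (most recent call last):
  File "fk.py", line 11, in <module>
    for q,p,r in S: print('rot err',(cols(q)[1].inv()*E('xyz',r)).magnitude().round(5))
                                    ^^^^^^^^^^^^^^^^^^^^^^^^^^^^^^^^^^^^^^^^^^^^^^^
AttributeError: 'float' object has no attribute 'round'
```

```bash
sed -i 's/.magnitude().round(5)/.magnitude()/' fk.py; python3 fk.py
```

```text
rot err 4.6296038735499386e-08
rot err 7.528939705441751e-16
rot err 5.830735660557395e-16
rot err 0.0
[ 3.203e-01  0.000e+00 -2.130e-02  1.000e-04 -3.750e-02  5.296e-01
  0.000e+00  4.207e-01 -3.000e-04 -0.000e+00  3.278e-01 -0.000e+00] [[-0. -0.  0.]
 [ 0. -0. -0.]
 [ 0.  0.  0.]
 [-0.  0.  0.]]
```

```bash
cat >> fk.py <<'E'
LK=np.array([.3203,0,-.0213,1e-4,-.0375,.5296,0,.4207,-3e-4,0,.3278,0])
lo=np.array([-2.91,-.3,-1.5,.17,-1.26,.16,-2.52]);hi=np.array([2.91,2.13,1.42,2.43,4.41,1.93,2.52])
def ik(P,Q,q0=None,n=12,seed=0,ref=None):
    g=np.random.default_rng(seed);best=None;mid=(lo+hi)/2
    for i in range(n):
        s=q0 if (q0 is not None and i==0) else g.uniform(lo+.05,hi-.05)
        def f(q):
            C,A=cols(q);u=(q-mid)/(hi-lo)*2
            return np.r_[(C@LK-P)*100,(A.inv()*Q).as_rotvec()*50,.02*u**5 if ref is None else .05*(q-ref)]
        r=least_squares(f,np.clip(s,lo+.01,hi-.01),bounds=(lo,hi));q=r.x;e=np.abs(r.fun[:6]).max()
        if e<.2:
            m=np.minimum(q-lo,hi-q).min() if ref is None else -np.abs(q-ref).max()
            if best is None or m>best[0]: best=(m,q)
    return best
E
cat > s.py <<'E'
from fk import *
rad=np.radians
for b in('gB','gA'):
  for t in(55,62):
    for rel in(-90,-60,-30,0,30,60):
        az=np.arctan2(B[b][1],B[b][0])+rad(rel);Q=pickR(az,rad(t));z=Q.as_matrix()[:,2]
        o=[ik(np.r_[B[b],.058]+z*d,Q) for d in(.018,-.09)]
        print(b,t,rel,np.degrees(az).round(),[(x[0].round(2),x[1].round(2).tolist()) if x else None for x in o])
E
timeout 500 python3 s.py
```

```text
gB 55 -90 -129.0 [(np.float64(0.35), [0.51, 1.09, -0.49, 1.5, 1.17, 1.58, 1.97]), (np.float64(0.29), [0.33, 1.02, -0.38, 1.4, 1.0, 1.64, 2.05])]
gB 55 -60 -99.0 [(np.float64(0.55), [0.34, 0.94, -0.23, 1.88, 1.46, 1.15, 1.95]), (np.float64(0.45), [0.45, 0.89, -0.61, 1.89, 1.41, 1.48, 1.97])]
gB 55 -30 -69.0 [(np.float64(0.24), [0.19, 0.89, 0.08, 2.19, 2.17, 0.87, 1.58]), (np.float64(0.11), [0.58, 0.8, -0.65, 2.32, 1.92, 1.32, 1.9])]
gB 55 0 -39.0 [(np.float64(0.12), [0.69, 0.88, -0.19, 2.31, 2.93, 1.02, 1.74]), None]
gB 55 30 -9.0 [(np.float64(0.21), [0.25, 1.19, 0.82, 2.22, 3.87, 1.49, 0.98]), (np.float64(0.11), [1.5, 0.8, -0.65, 2.32, 3.77, 0.55, 1.91])]
gB 55 60 21.0 [(np.float64(0.19), [1.74, 1.35, -1.2, 1.85, 0.56, 0.35, -0.53]), (np.float64(0.31), [1.8, 1.06, -0.99, 1.88, -0.32, 0.47, 0.25])]
gB 62 -90 -129.0 [(np.float64(0.34), [0.39, 1.12, -0.33, 1.46, 1.12, 1.59, 1.97]), (np.float64(0.28), [0.2, 1.08, -0.21, 1.35, 0.95, 1.65, 2.07])]
gB 62 -60 -99.0 [(np.float64(0.56), [0.22, 0.99, -0.11, 1.87, 1.46, 1.19, 1.87]), (np.float64(0.45), [0.28, 0.93, -0.43, 1.88, 1.39, 1.48, 1.89]
[... 1445 characters left out ...]
 -0.21, 1.33, 0.95, 1.65, 2.08])]
gA 62 -60 -83.0 [(np.float64(0.58), [-0.06, 1.0, -0.11, 1.85, 1.46, 1.19, 1.89]), (np.float64(0.45), [-0.0, 0.94, -0.43, 1.87, 1.4, 1.48, 1.91])]
gA 62 -30 -53.0 [(np.float64(0.25), [-0.03, 0.96, -0.04, 2.18, 2.16, 1.11, 1.59]), (np.float64(0.11), [0.25, 0.92, -0.65, 2.32, 1.98, 1.53, 1.8])]
gA 62 0 -23.0 [(np.float64(0.12), [0.43, 0.97, -0.22, 2.31, 2.96, 1.23, 1.75]), None]
gA 62 30 7.0 [(np.float64(0.22), [0.07, 1.18, 0.68, 2.21, 3.8, 1.55, 1.13]), (np.float64(0.11), [1.24, 0.91, -0.62, 2.32, 3.85, 0.72, 1.97])]
gA 62 60 37.0 [(np.float64(0.18), [1.38, 1.26, -0.98, 1.82, -0.52, 0.34, 0.52]), (np.float64(0.34), [1.57, 1.18, -1.03, 1.84, -0.35, 0.5, 0.36])]
```

```bash
cat >> h.py <<'E'
FL=R.from_euler('z',np.pi)
def placeR(t,sgn,flip=True):
    "bottle lying, cap along sgn*mixer y; same grasp as pickR(.,t)"
    c=MY+sgn*np.pi/2
    # rotate the pick pose (azimuth c) by 90 deg about its closing axis so that up -> horizontal azimuth c
    a=np.array([-np.sin(c),np.cos(c),0])
    Q=R.from_rotvec(a*np.pi/2)*pickR(c,t)
    return Q*FL if flip else Q
E
cat > s.py <<'E'
from fk import *
rad=np.radians;t=rad(57)
def show(n,o): print(n,(o[0].round(2),o[1].round(2).tolist()) if o else None)
ref=None
for b,az in(('gB',-105),('gA',-58)):
    Q=pickR(rad(az),t)*FL;z=Q.as_matrix()[:,2]
    for d in(.018,-.09): show((b,d),ik(np.r_[B[b],.058]+z*d,Q))
off=np.array([0,0,.018])
for sgn in(1,-1):
    Q=placeR(t,sgn);z=Q.as_matrix()[:,2];print('cap',Q.apply(np.r_[-np.sin(t),0,-np.cos(t)]).round(3),'z',z.round(2))
    for x in(.057,-.057):
      for h in(0,.1):
        show((sgn,x,h),ik(mix(x,sgn*.0165,.109+h)+z*.018,Q))
E
timeout 500 python3 s.py
```

```text
('gB', 0.018) (np.float64(0.63), [0.39, 0.98, -0.31, 1.8, 1.41, 1.29, -1.19])
('gB', -0.09) (np.float64(0.62), [0.16, 0.87, -0.21, 1.81, 1.19, 1.3, -1.13])
('gA', 0.018) (np.float64(0.33), [0.49, 1.04, -0.73, 2.1, 2.07, 1.45, -1.11])
('gA', -0.09) (np.float64(0.2), [0.37, 0.91, -0.81, 2.23, 1.86, 1.52, -1.2])
cap [0.071 0.997 0.   ] z [-0.04 -0.54 -0.84]
(1, 0.057, 0) (np.float64(0.33), [-0.33, 1.02, -0.71, 1.31, 0.89, 1.6, 1.89])
(1, 0.057, 0.1) (np.float64(0.27), [-0.39, 0.88, -0.6, 1.26, 0.75, 1.66, 2.01])
(1, -0.057, 0) (np.float64(0.4), [-0.35, 0.94, -0.77, 1.57, 0.83, 1.53, 1.67])
(1, -0.057, 0.1) (np.float64(0.33), [-0.39, 0.78, -0.7, 1.53, 0.7, 1.6, 1.8])
cap [-0.071 -0.997  0.   ] z [ 0.04  0.54 -0.84]
(-1, 0.057, 0) (np.float64(0.34), [0.36, 0.89, -0.87, 1.79, 0.19, 0.5, -0.45])
(-1, 0.057, 0.1) (np.float64(0.49), [0.35, 0.71, -0.84, 1.75, -0.05, 0.65, -0.33])
(-1, -0.057, 0) (np.float64(0.24), [0.51, 0.91, -1.13, 2.08, 0.74, 0.4, -1.04])
(-1, -0.057, 0.1) (np.float64(0.32), [0.4, 0.57, -0.91, 2.03, -0.17, 0.48, -0.29])
```

```bash
cat >> fk.py <<'E'
def check(wps):
    "local IK along the planned rows, from the measured joints"
    from workcell import observe
    s=observe();q=s['qpos'];p,r=s['position'],R.from_euler('xyz',s['tool_rot']);st=(p,r)
    for nm,P,Q,n in wps:
        print(end='  ')
        e=plan([(nm,P,Q,n)],(p,r))
        # interpolate
        k=max(2,n//4);w=(r.inv()*e[1]).as_rotvec()
        for i in range(1,k+1):
            b=ik(p+(e[0]-p)*i/k,r*R.from_rotvec(w*i/k),q0=q,n=1,ref=q)
            if b is None: print('   !! unreachable step',i,'/',k);break
            q=b[1]
        print('   q',q.round(2).tolist());p,r=e
E
python3 - <<'E'
from fk import *
rad=np.radians;t=rad(57)
Q=pickR(rad(-105),t)*FL;z=Q.as_matrix()[:,2];b=np.r_[B['gB'],.058]
check([('home',np.array([.42,-.28,.30]),down(rad(75)),30),('pre',b+z*(.018-.115),Q,20),('grasp',b+z*.018,Q,10)])
E
```

```text
home 30 [0.13, -0.11, 0.08, 0.24, -0.14, -0.68]  mid [ 0.409 -0.326  0.319] end [ 0.4203 -0.2786  0.2974] err mm [ 0.3  1.4 -2.6] deg 0.89
   q [1.3, 0.43, -1.1, 1.8, 0.42, 1.16, -0.19]
  pre 20 [0.17, 0.27, 0.46, 0.01, -0.47, 0.0]  mid [ 0.476 -0.281  0.201] end [ 0.5189 -0.328   0.1105] err mm [-1.3 -0.2 -0.4] deg 0.49
   q [0.4, 0.93, -0.58, 1.79, 1.33, 1.55, -1.17]
  grasp 10 [-0.0, 0.01, 0.57, -0.0, -0.0, 0.01]  mid [ 0.507 -0.374  0.079] end [ 0.4956 -0.4206  0.0482] err mm [ 0.3  0.4 -0. ] deg 0.37
   q [0.51, 1.02, -0.5, 1.79, 1.48, 1.43, -1.19]
```

>>> {"api": "move_arm", "payload": {"plan": [[[0.13, -0.11, 0.08, 0.24, -0.14, -0.68, 1], [0.13, -0.11, 0.08, 0.24, -0.14, -0.68, 1], [0.13, -0.11, 0.08, 0.24, -0.14, -0.68, 1], [0.13, -0.11, 0.08, 0.24, -0.14, -0.68, 1], [0.13, -0.11, 0.08, 0.24, -0.14, -0.68, 1], [0.13, -0.11, 0.08, 0.24, -0.14, -0.68, 1], [0.13, -0.11, 0.08, 0.24, -0.14, -0.68, 1], [0.13, -0.11, 0.08, 0.24, -0.14, -0.68, 1], [0.13, -0.11, 0.08, 0.24, -0.14, -0.68, 1], [0.13, -0.11, 0.08, 0.24, -0.14, -0.68, 1]]]}}

```text
clock: 5.1
position: [0.3933, -0.3364, 0.3224]
tool_rot: [2.953, -0.516, -0.101]
force: [0.5, 0.6, 0.2]
grip_width: 0.0851
finger_force: 0.0
```

>>> {"api": "move_arm", "payload": {"plan": [[[0.13, -0.11, 0.08, 0.24, -0.14, -0.68, 1], [0.13, -0.11, 0.08, 0.24, -0.14, -0.68, 1], [0.13, -0.11, 0.08, 0.24, -0.14, -0.68, 1], [0.13, -0.11, 0.08, 0.24, -0.14, -0.68, 1], [0.13, -0.11, 0.08, 0.24, -0.14, -0.68, 1], [0.13, -0.11, 0.08, 0.24, -0.14, -0.68, 1], [0.13, -0.11, 0.08, 0.24, -0.14, -0.68, 1], [0.13, -0.11, 0.08, 0.24, -0.14, -0.68, 1], [0.13, -0.11, 0.08, 0.24, -0.14, -0.68, 1], [0.13, -0.11, 0.08, 0.24, -0.14, -0.68, 1]]]}}

```text
clock: 6.1
position: [0.4194, -0.3123, 0.3133]
tool_rot: [2.945, -0.223, 0.616]
force: [-0.0, 0.6, 0.2]
grip_width: 0.0856
finger_force: 0.0
```

>>> {"api": "move_arm", "payload": {"plan": [[[0.13, -0.11, 0.08, 0.24, -0.14, -0.68, 1], [0.13, -0.11, 0.08, 0.24, -0.14, -0.68, 1], [0.13, -0.11, 0.08, 0.24, -0.14, -0.68, 1], [0.13, -0.11, 0.08, 0.24, -0.14, -0.68, 1], [0.13, -0.11, 0.08, 0.24, -0.14, -0.68, 1], [0.13, -0.11, 0.08, 0.24, -0.14, -0.68, 1], [0.13, -0.11, 0.08, 0.24, -0.14, -0.68, 1], [0.13, -0.11, 0.08, 0.24, -0.14, -0.68, 1], [0.13, -0.11, 0.08, 0.24, -0.14, -0.68, 1], [0.13, -0.11, 0.08, 0.24, -0.14, -0.68, 1]]]}}

```text
clock: 7.1
position: [0.4205, -0.2791, 0.2977]
tool_rot: [3.129, 0.006, 1.309]
force: [0.6, 0.1, 0.4]
grip_width: 0.0851
finger_force: 0.0
```

```bash
python3 log.py
python3 - <<'E'
from fk import *
rad=np.radians;t=rad(57)
Q=pickR(rad(-105),t)*FL;z=Q.as_matrix()[:,2];b=np.r_[B['gB'],.058]
check([('pre',b+z*(.018-.115),Q,20),('grasp',b+z*.018,Q,10)])
E
```

```text
[ 1.27  0.41 -1.05  1.8   0.39  1.15 -0.17]
  pre 20 [0.17, 0.27, 0.46, 0.01, -0.47, -0.0]  mid [ 0.477 -0.282  0.202] end [ 0.5193 -0.3292  0.111 ] err mm [-0.9 -1.4  0.2] deg 0.65
   q [0.38, 0.92, -0.54, 1.78, 1.31, 1.53, -1.17]
  grasp 10 [0.0, 0.01, 0.57, -0.01, -0.0, -0.0]  mid [ 0.507 -0.375  0.08 ] end [ 0.4959 -0.4217  0.0486] err mm [ 0.7 -0.7  0.4] deg 0.25
   q [0.49, 1.01, -0.47, 1.79, 1.47, 1.41, -1.19]
```

>>> {"api": "move_arm", "payload": {"plan": [[[0.17, 0.27, 0.46, 0.01, -0.47, 0, 1], [0.17, 0.27, 0.46, 0.01, -0.47, 0, 1], [0.17, 0.27, 0.46, 0.01, -0.47, 0, 1], [0.17, 0.27, 0.46, 0.01, -0.47, 0, 1], [0.17, 0.27, 0.46, 0.01, -0.47, 0, 1], [0.17, 0.27, 0.46, 0.01, -0.47, 0, 1], [0.17, 0.27, 0.46, 0.01, -0.47, 0, 1], [0.17, 0.27, 0.46, 0.01, -0.47, 0, 1], [0.17, 0.27, 0.46, 0.01, -0.47, 0, 1], [0.17, 0.27, 0.46, 0.01, -0.47, 0, 1]]]}}

```text
clock: 8.1
position: [0.477, -0.2817, 0.2016]
tool_rot: [3.137, 0.5, 1.302]
force: [-0.2, 0.3, 0.2]
grip_width: 0.0857
finger_force: 0.0
```

>>> {"api": "move_arm", "payload": {"plan": [[[0.17, 0.27, 0.46, 0.01, -0.47, 0, 1], [0.17, 0.27, 0.46, 0.01, -0.47, 0, 1], [0.17, 0.27, 0.46, 0.01, -0.47, 0, 1], [0.17, 0.27, 0.46, 0.01, -0.47, 0, 1], [0.17, 0.27, 0.46, 0.01, -0.47, 0, 1], [0.17, 0.27, 0.46, 0.01, -0.47, 0, 1], [0.17, 0.27, 0.46, 0.01, -0.47, 0, 1], [0.17, 0.27, 0.46, 0.01, -0.47, 0, 1], [0.17, 0.27, 0.46, 0.01, -0.47, 0, 1], [0.17, 0.27, 0.46, 0.01, -0.47, 0, 1]]]}}

```text
clock: 9.1
position: [0.5198, -0.3296, 0.1108]
tool_rot: [-3.134, 0.992, 1.303]
force: [0.4, 0.3, -0.3]
grip_width: 0.0854
finger_force: 0.0
```

Run:
```python
from fk import *
from workcell import grab_frame
rad=np.radians;t=rad(57)
Q=pickR(rad(-105),t)*FL;z=Q.as_matrix()[:,2];b=np.r_[B['gB'],.058]
check([('grasp',b+z*.018,Q,10)])
from workcell import observe
s=observe();print(s['position'],(Q.inv()*R.from_euler('xyz',s['tool_rot'])).magnitude())
f=grab_frame('scene');cv2.imwrite('pics/p1.png',cv2.resize(f['color'][100:280,80:320,::-1],(800,600),interpolation=cv2.INTER_CUBIC))
```

```text
grasp 10 [0.0, 0.0, 0.57, -0.01, -0.0, -0.0]  mid [ 0.507 -0.376  0.08 ] end [ 0.4943 -0.4216  0.0485] err mm [-1.  -0.6  0.3] deg 0.25
   q [0.47, 1.0, -0.44, 1.8, 1.46, 1.39, -1.19]
[ 0.5197943  -0.3296256   0.11081187] 0.01257953006756806
```

View pics/p1.png

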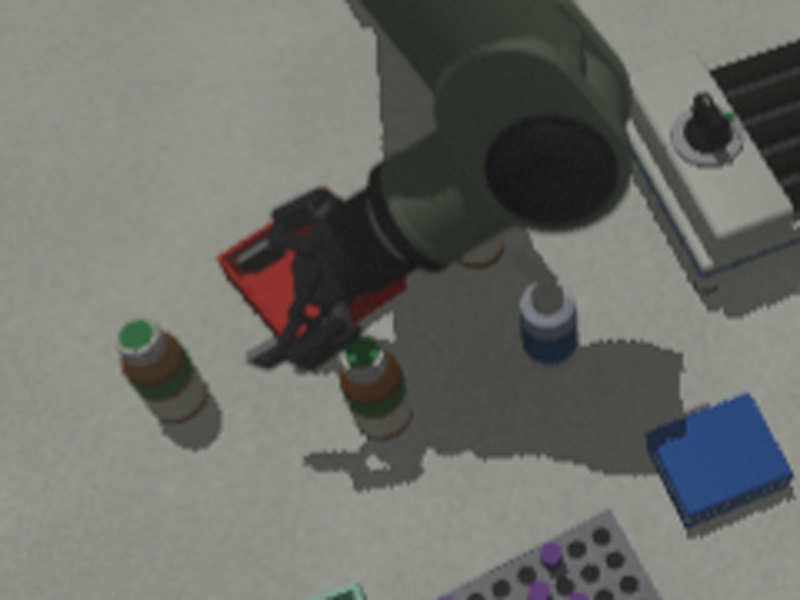

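Run:
```python
from fk import *
rad=np.radians;t=rad(57)
Q=pickR(rad(-88),t)*FL;z=Q.as_matrix()[:,2];b=np.r_[B['gB'],.058]
check([('pre2',b+z*(.018-.115),Q,10),('grasp',b+z*.018,Q,10)])
```

```text
pre2 10 [-0.0, -0.12, -0.01, -0.25, -0.0, -0.15]  mid [ 0.508 -0.326  0.109] end [ 0.4961 -0.3248  0.1099] err mm [-0.3  0.3 -0.9] deg 0.3
   q [0.39, 0.84, -0.54, 2.07, 1.55, 1.39, -1.25]
  grasp 10 [-0.0, 0.0, 0.57, 0.0, -0.0, -0.0]  mid [ 0.498 -0.373  0.079] end [ 0.4995 -0.4204  0.0478] err mm [-0.3  1.1 -0.4] deg 0.3
   q [0.5, 0.96, -0.44, 2.0, 1.75, 1.29, -1.25]
```

>>> {"api": "move_arm", "payload": {"plan": [[[0, -0.12, -0.01, -0.25, 0, -0.15, 1], [0, -0.12, -0.01, -0.25, 0, -0.15, 1], [0, -0.12, -0.01, -0.25, 0, -0.15, 1], [0, -0.12, -0.01, -0.25, 0, -0.15, 1], [0, -0.12, -0.01, -0.25, 0, -0.15, 1], [0, -0.12, -0.01, -0.25, 0, -0.15, 1], [0, -0.12, -0.01, -0.25, 0, -0.15, 1], [0, -0.12, -0.01, -0.25, 0, -0.15, 1], [0, -0.12, -0.01, -0.25, 0, -0.15, 1], [0, -0.12, -0.01, -0.25, 0, -0.15, 1]]]}}

```text
clock: 10.15
position: [0.496, -0.3246, 0.1125]
tool_rot: [3.126, 0.991, 1.591]
force: [0.6, -0.2, 0.4]
grip_width: 0.0854
finger_force: 0.0
```

>>> {"api": "move_arm", "payload": {"plan": [[[0, 0, 0.57, 0, 0, 0, 1], [0, 0, 0.57, 0, 0, 0, 1], [0, 0, 0.57, 0, 0, 0, 1], [0, 0, 0.57, 0, 0, 0, 1], [0, 0, 0.57, 0, 0, 0, 1], [0, 0, 0.57, 0, 0, 0, 1], [0, 0, 0.57, 0, 0, 0, 1], [0, 0, 0.57, 0, 0, 0, 1], [0, 0, 0.57, 0, 0, 0, 1], [0, 0, 0.57, 0, 0, 0, 1]]]}}

```text
clock: 11.15
position: [0.4998, -0.4207, 0.0495]
tool_rot: [3.126, 0.991, 1.589]
force: [-0.6, 0.5, -0.4]
grip_width: 0.0855
finger_force: 0.0
```

Run:
```python
from h import *
from workcell import observe
s=observe();q=R.from_euler('xyz',s['tool_rot']);print(s['position'],s['force'],'bottle in tool',q.inv().apply(np.r_[B['gB'],.058]-s['position']).round(4))
```

```text
[ 0.49976712 -0.42073895  0.04952791] [-0.59336516  0.4637466  -0.38983818] bottle in tool [ 0.0008 -0.     -0.0166]
```

>>> {"api": "move_arm", "payload": {"plan": [[[0, 0, 0, 0, 0, 0, -1], [0, 0, 0, 0, 0, 0, -1], [0, 0, 0, 0, 0, 0, -1], [0, 0, 0, 0, 0, 0, -1], [0, 0, 0, 0, 0, 0, -1], [0, 0, 0, 0, 0, 0, -1], [0, 0, 0, 0, 0, 0, -1], [0, 0, 0, 0, 0, 0, -1], [0, 0, 0, 0, 0, 0, -1], [0, 0, 0, 0, 0, 0, -1]]], "grip_force": 50}}

```text
clock: 12.15
position: [0.5001, -0.4197, 0.0503]
tool_rot: [3.125, 0.991, 1.589]
force: [-0.2, 3.2, 6.4]
grip_width: 0.0508
finger_force: 52.1
```

```bash
cat > grasp.py <<'E'
# records bottle-in-tool after closing; usage: python3 grasp.py gB
import sys;from h import *
from workcell import observe
s=observe();q=R.from_euler('xyz',s['tool_rot']);b=np.r_[B[sys.argv[1]],.0]
o=q.inv().apply(b-s['position']);a=q.inv().apply([0,0,1.])
k=-o[1];o[1]=0;a[1]=0;a/=np.linalg.norm(a)   # pads centre it along the closing axis
np.savez('g.npz',o=o,a=a);print('base in tool',o.round(4),'axis',a.round(4),'centred by',k.round(4))
E
cat >> h.py <<'E'
def place(xl,yl,zl,sgn=-1):
    "tool pose putting the held bottle's mid at mixer-local xl,yl,zl, cap along sgn*y"
    g=np.load('g.npz');o,a=g['o'],g['a']
    c=R.from_euler('z',MY).apply([0,sgn,0.]);k=np.array([0,0,1.])
    # tool y horizontal, perpendicular to cap dir; tool axes: a->c, z mostly down
    y=np.cross(c,k)*1.; T=np.c_[a,[0,1,0],np.cross(a,[0,1,0])]
    for s in(1,-1):
        W=np.c_[c,s*y,np.cross(c,s*y)];Q=R.from_matrix(W@T.T)
        if Q.as_matrix()[2,2]<0: break
    return mix(xl,yl,zl)-Q.apply(o+.0415*a),Q
E
python3 grasp.py gB
python3 - <<'E'
from fk import *
from workcell import observe
s=observe();q=R.from_euler('xyz',s['tool_rot']);p=s['position']
A=place(.057,.010,.109+.12);print(A[0],A[1].as_matrix()[:,2],place(.057,.01,.109)[0])
check([('lift',p+[0,.03,.19],q,10),('carry',*A,40)])
E
```

```text
base in tool [0.0494 0.     0.0164] axis [-0.8367  0.     -0.5477] centred by 0.0009
[0.59863875 0.25211447 0.21564773] [ 0.03885524  0.54633698 -0.83666371] [0.59863875 0.25211447 0.09564773]
  lift 10 [-0.71, 0.01, -0.65, 0.0, 0.0, 0.0]  mid [ 0.5   -0.404  0.145] end [ 0.4993 -0.3887  0.2404] err mm [-0.7  1.   0. ] deg 0.0
   q [0.52, 0.59, -0.55, 2.01, 1.47, 1.29, -0.92]
  carry 40 [0.88, 0.11, -0.16, 0.01, 0.37, 0.03]  mid [ 0.546 -0.073  0.092] end [0.6074 0.2531 0.2069] err mm [ 8.8  1.  -8.8] deg 1.42
   q [0.49, 0.85, -1.18, 1.7, 0.41, 0.75, -0.75]
```

```bash
cat > carry.py <<'E'
import sys;from fk import *
from workcell import observe
from scipy.spatial.transform import Slerp
def carry(xl,yl,lift,n=4,ztop=.28):
    s=observe();q=R.from_euler('xyz',s['tool_rot']);p=s['position'];A=place(xl,yl,.109+.10)
    w=[('lift',p+lift,q,10)];p1=p+np.array(lift);S=Slerp([0,1],R.concatenate([q,A[1]]))
    for i in range(1,n+1):
        P=p1+(A[0]-p1)*i/n
        if i<n:P[2]=ztop
        w.append((f'c{i}',P,S(i/n),10))
    w.append(('low',place(xl,yl,.116)[0],A[1],10))
    check(w)
if __name__=='__main__': carry(*map(float,sys.argv[1:3]),[float(v) for v in sys.argv[3:6]])
E
python3 carry.py .057 .010 0 .03 .19
```

```text
lift 10 [-0.71, 0.01, -0.65, 0.0, 0.0, 0.0]  mid [ 0.5   -0.404  0.145] end [ 0.4993 -0.3887  0.2404] err mm [-0.7  1.   0. ] deg 0.0
   q [0.52, 0.59, -0.55, 2.01, 1.47, 1.29, -0.92]
  c1 10 [0.41, 0.15, -0.72, 0.01, 0.37, 0.03]  mid [ 0.512 -0.306  0.252] end [ 0.5255 -0.2281  0.2795] err mm [ 0.8  1.1 -0.5] deg 0.37
   q [0.55, 0.46, -0.77, 1.86, 0.97, 1.27, -0.66]
  c2 10 [0.73, 0.11, -0.33, 0.01, 0.38, 0.02]  mid [ 0.537 -0.149  0.272] end [ 0.5487 -0.0691  0.2801] err mm [-0.6 -0.3  0.1] deg 0.19
   q [0.57, 0.48, -0.94, 1.74, 0.62, 1.23, -0.59]
  c3 10 [0.81, 0.1, -0.02, 0.01, 0.37, 0.03]  mid [0.561 0.011 0.272] end [0.5744 0.0911 0.2796] err mm [ 0.5 -0.5 -0.4] deg 0.41
   q [0.56, 0.58, -1.07, 1.67, 0.39, 1.1, -0.63]
  c4 10 [0.61, 0.07, 0.68, 0.0, 0.38, 0.02]  mid [0.586 0.167 0.23 ] end [0.5992 0.2511 0.1964] err mm [ 0.5 -1.   0.8] deg 0.31
   q [0.49, 0.84, -1.13, 1.74, 0.34, 0.69, -0.66]
  low 10 [-0.25, -0.0, 0.39, 0.0, -0.0, 0.0]  mid [0.599 0.252 0.15 ] end [0.5997 0.2522 0.1038] err mm [1.1 0.1 1.1] deg 0.31
   q [0.43, 0.95, -1.02, 1.78, 0.42, 0.54, -0.66]
```

>>> {"api": "move_arm", "payload": {"plan": [[[-0.71, 0.01, -0.65, 0, 0, 0, -1], [-0.71, 0.01, -0.65, 0, 0, 0, -1], [-0.71, 0.01, -0.65, 0, 0, 0, -1], [-0.71, 0.01, -0.65, 0, 0, 0, -1], [-0.71, 0.01, -0.65, 0, 0, 0, -1], [-0.71, 0.01, -0.65, 0, 0, 0, -1], [-0.71, 0.01, -0.65, 0, 0, 0, -1], [-0.71, 0.01, -0.65, 0, 0, 0, -1], [-0.71, 0.01, -0.65, 0, 0, 0, -1], [-0.71, 0.01, -0.65, 0, 0, 0, -1]]]}}

```text
clock: 13.15
position: [0.4989, -0.3888, 0.2405]
tool_rot: [3.126, 0.99, 1.589]
force: [-0.2, -0.1, -1.7]
grip_width: 0.0504
finger_force: 52.5
```

>>> {"api": "move_arm", "payload": {"plan": [[[0.41, 0.15, -0.72, 0.01, 0.37, 0.03, -1], [0.41, 0.15, -0.72, 0.01, 0.37, 0.03, -1], [0.41, 0.15, -0.72, 0.01, 0.37, 0.03, -1], [0.41, 0.15, -0.72, 0.01, 0.37, 0.03, -1], [0.41, 0.15, -0.72, 0.01, 0.37, 0.03, -1], [0.41, 0.15, -0.72, 0.01, 0.37, 0.03, -1], [0.41, 0.15, -0.72, 0.01, 0.37, 0.03, -1], [0.41, 0.15, -0.72, 0.01, 0.37, 0.03, -1], [0.41, 0.15, -0.72, 0.01, 0.37, 0.03, -1], [0.41, 0.15, -0.72, 0.01, 0.37, 0.03, -1]]]}}

```text
clock: 14.15
position: [0.5252, -0.2276, 0.2792]
tool_rot: [3.113, 0.601, 1.557]
force: [0.6, -0.6, -2.1]
grip_width: 0.0506
finger_force: 52.4
```

>>> {"api": "move_arm", "payload": {"plan": [[[0.73, 0.11, -0.33, 0.01, 0.38, 0.02, -1], [0.73, 0.11, -0.33, 0.01, 0.38, 0.02, -1], [0.73, 0.11, -0.33, 0.01, 0.38, 0.02, -1], [0.73, 0.11, -0.33, 0.01, 0.38, 0.02, -1], [0.73, 0.11, -0.33, 0.01, 0.38, 0.02, -1], [0.73, 0.11, -0.33, 0.01, 0.38, 0.02, -1], [0.73, 0.11, -0.33, 0.01, 0.38, 0.02, -1], [0.73, 0.11, -0.33, 0.01, 0.38, 0.02, -1], [0.73, 0.11, -0.33, 0.01, 0.38, 0.02, -1], [0.73, 0.11, -0.33, 0.01, 0.38, 0.02, -1]]]}}

```text
clock: 15.15
position: [0.5485, -0.0688, 0.2797]
tool_rot: [3.119, 0.203, 1.545]
force: [0.2, -0.9, -1.8]
grip_width: 0.051
finger_force: 52.3
```

>>> {"api": "move_arm", "payload": {"plan": [[[0.81, 0.1, -0.02, 0.01, 0.37, 0.03, -1], [0.81, 0.1, -0.02, 0.01, 0.37, 0.03, -1], [0.81, 0.1, -0.02, 0.01, 0.37, 0.03, -1], [0.81, 0.1, -0.02, 0.01, 0.37, 0.03, -1], [0.81, 0.1, -0.02, 0.01, 0.37, 0.03, -1], [0.81, 0.1, -0.02, 0.01, 0.37, 0.03, -1], [0.81, 0.1, -0.02, 0.01, 0.37, 0.03, -1], [0.81, 0.1, -0.02, 0.01, 0.37, 0.03, -1], [0.81, 0.1, -0.02, 0.01, 0.37, 0.03, -1], [0.81, 0.1, -0.02, 0.01, 0.37, 0.03, -1]]]}}

```text
clock: 16.15
position: [0.5747, 0.0921, 0.2796]
tool_rot: [3.129, -0.187, 1.52]
force: [0.0, 0.8, -1.7]
grip_width: 0.0506
finger_force: 52.3
```

>>> {"api": "move_arm", "payload": {"plan": [[[0.61, 0.07, 0.68, 0, 0.38, 0.02, -1], [0.61, 0.07, 0.68, 0, 0.38, 0.02, -1], [0.61, 0.07, 0.68, 0, 0.38, 0.02, -1], [0.61, 0.07, 0.68, 0, 0.38, 0.02, -1], [0.61, 0.07, 0.68, 0, 0.38, 0.02, -1], [0.61, 0.07, 0.68, 0, 0.38, 0.02, -1], [0.61, 0.07, 0.68, 0, 0.38, 0.02, -1], [0.61, 0.07, 0.68, 0, 0.38, 0.02, -1], [0.61, 0.07, 0.68, 0, 0.38, 0.02, -1], [0.61, 0.07, 0.68, 0, 0.38, 0.02, -1]]]}}

```text
clock: 17.15
position: [0.5996, 0.2518, 0.1962]
tool_rot: [3.137, -0.585, 1.501]
force: [0.9, 0.7, -1.7]
grip_width: 0.0504
finger_force: 52.4
```

Run:
```python
from fk import *
from workcell import grab_frame,observe
A=place(.057,.010,.116);check([('low',*A,10)])
f=grab_frame('top');cv2.imwrite('pics/p2.png',cv2.resize(f['color'][150:300,40:240,::-1],(800,600),interpolation=cv2.INTER_CUBIC))
```

```text
low 10 [-0.26, -0.01, 0.39, 0.0, -0.0, 0.0]  mid [0.599 0.252 0.149] end [0.5979 0.2516 0.1024] err mm [-0.7 -0.5 -0.2] deg 0.38
   q [0.42, 0.93, -1.0, 1.79, 0.38, 0.53, -0.63]
```

View pics/p2.png

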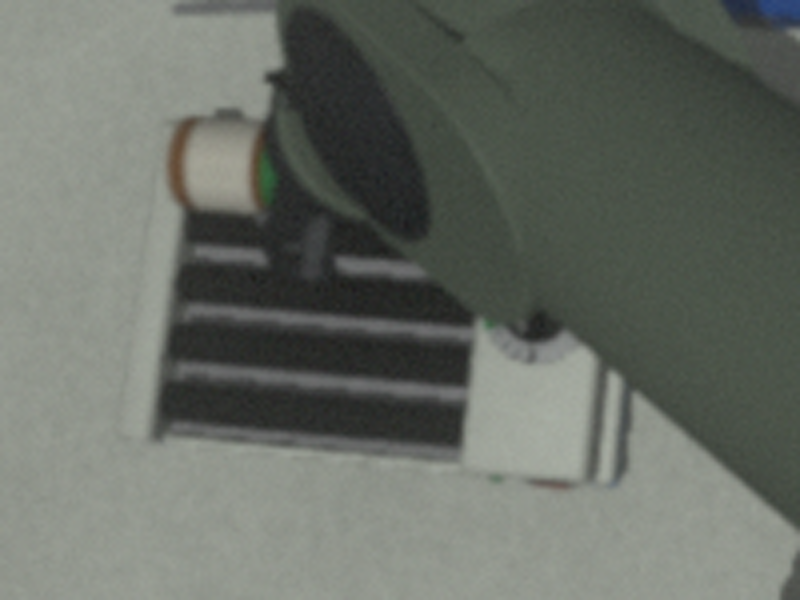

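Run:
```python
from h import *
f=pickle.load(open('top.pkl','rb'))
w=pix2w(f,(84.0,190.9),.209);print(w, mix(.057,.0515,.209))
w=pix2w(f,(84.0-.5,190.9-6),.209);print(w)
```

```text
[0.60054692 0.30463323 0.209     ] [0.60220982 0.30232665 0.209     ]
[0.61428318 0.30694831 0.209     ]
```

>>> {"api": "move_arm", "payload": {"plan": [[[-0.26, -0.01, 0.39, 0, 0, 0, -1], [-0.26, -0.01, 0.39, 0, 0, 0, -1], [-0.26, -0.01, 0.39, 0, 0, 0, -1], [-0.26, -0.01, 0.39, 0, 0, 0, -1], [-0.26, -0.01, 0.39, 0, 0, 0, -1], [-0.26, -0.01, 0.39, 0, 0, 0, -1], [-0.26, -0.01, 0.39, 0, 0, 0, -1], [-0.26, -0.01, 0.39, 0, 0, 0, -1], [-0.26, -0.01, 0.39, 0, 0, 0, -1], [-0.26, -0.01, 0.39, 0, 0, 0, -1]]]}}

```text
clock: 18.2
position: [0.5976, 0.2504, 0.1017]
tool_rot: [3.136, -0.582, 1.502]
force: [-0.4, -0.9, -2.1]
grip_width: 0.0504
finger_force: 52.4
```

Run:
```python
from fk import *
check([('low',*place(.057,.010,.109),10)])
```

```text
low 10 [-0.01, 0.0, 0.03, 0.0, -0.0, 0.0]  mid [0.598 0.251 0.099] end [0.5977 0.252  0.0955] err mm [-0.9 -0.1 -0.1] deg 0.28
   q [0.41, 0.94, -0.99, 1.79, 0.39, 0.52, -0.63]
```

>>> {"api": "move_arm", "payload": {"plan": [[[-0.015, 0, 0.025, 0, 0, 0, -1], [-0.015, 0, 0.025, 0, 0, 0, -1], [-0.015, 0, 0.025, 0, 0, 0, -1], [-0.015, 0, 0.025, 0, 0, 0, -1], [-0.015, 0, 0.025, 0, 0, 0, -1], [-0.015, 0, 0.025, 0, 0, 0, -1], [-0.015, 0, 0.025, 0, 0, 0, -1], [-0.015, 0, 0.025, 0, 0, 0, -1], [-0.015, 0, 0.025, 0, 0, 0, -1], [-0.015, 0, 0.025, 0, 0, 0, -1]]]}}

```text
clock: 19.2
position: [0.598, 0.2507, 0.0969]
tool_rot: [3.136, -0.582, 1.502]
force: [-0.4, -1.5, 6.4]
grip_width: 0.0506
finger_force: 52.9
```

>>> {"api": "move_arm", "payload": {"plan": [[[0, 0, 0, 0, 0, 0, 0.4], [0, 0, 0, 0, 0, 0, 0.6], [0, 0, 0, 0, 0, 0, 0.6], [0, 0, 0, 0, 0, 0, 0.6], [0, 0, 0, 0, 0, 0, 0.6], [0, 0, -0.1, 0, 0, 0, 0.6], [0, 0, -0.2, 0, 0, 0, 0.6], [0, 0, -0.4, 0, 0, 0, 0.6], [0, 0, -0.6, 0, 0, 0, 0.6], [0, 0, -0.8, 0, 0, 0, 0.6]]]}}

```text
clock: 20.2
position: [0.5956, 0.2271, 0.1326]
tool_rot: [3.136, -0.582, 1.502]
force: [-0.1, -0.4, 0.5]
grip_width: 0.0687
finger_force: 0.0
```

>>> {"api": "move_arm", "payload": {"plan": [[[0, 0, -0.8, 0, 0, 0, 0.6], [0, 0, -0.8, 0, 0, 0, 0.6], [0, 0, -0.8, 0, 0, 0, 0.6], [0, 0, -0.8, 0, 0, 0, 0.6], [0, 0, -0.8, 0, 0, 0, 0.6], [0, 0, -0.8, 0, 0, 0, 0.6], [0, 0, -0.8, 0, 0, 0, 0.6], [0, 0, -0.8, 0, 0, 0, 0.6], [0, 0, -0.8, 0, 0, 0, 1], [0, 0, -0.8, 0, 0, 0, 1]]]}}

```text
clock: 21.2
position: [0.5887, 0.1393, 0.2666]
tool_rot: [3.136, -0.582, 1.502]
force: [-0.5, -0.0, -0.0]
grip_width: 0.085
finger_force: 0.0
```

Run:
```python
from fk import *
from workcell import grab_frame,observe
rad=np.radians
f=grab_frame('scene');cv2.imwrite('pics/p3.png',cv2.resize(f['color'][80:230,240:440,::-1],(800,600),interpolation=cv2.INTER_CUBIC))
# red: top-down on the cap
Q=down(rad(80))
check([('r1',np.array([.50,-.02,.25]),Q,10),('r2',np.r_[B['red'],.19],Q,10),('r3',np.r_[B['red'],.088],Q,10)])
```

```text
r1 10 [-0.84, -0.35, -0.18, -0.02, -0.56, 0.1]  mid [0.547 0.059 0.247] end [ 0.5    -0.0206  0.2505] err mm [ 0.  -0.6  0.5] deg 0.4
   q [0.7, 0.47, -1.04, 1.86, 0.46, 1.08, -0.7]
  r2 10 [-0.41, -0.04, 0.3, -0.0, 0.0, -0.0]  mid [ 0.489 -0.06   0.221] end [ 0.4774 -0.1002  0.1909] err mm [-0.9 -0.4  0.9] deg 0.4
   q [0.82, 0.52, -0.99, 1.96, 0.54, 0.96, -0.61]
  r3 10 [0.0, 0.01, 0.51, -0.0, 0.0, -0.0]  mid [ 0.478 -0.101  0.14 ] end [ 0.4789 -0.101   0.0889] err mm [ 0.6 -1.2  0.9] deg 0.4
   q [0.71, 0.67, -0.85, 2.03, 0.73, 0.78, -0.77]
```

View pics/p3.png

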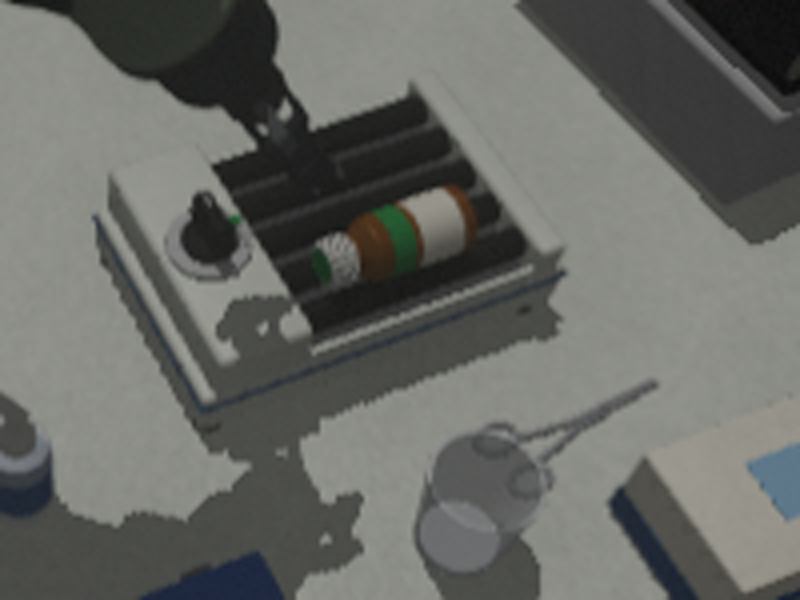

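>>> {"api": "move_arm", "payload": {"plan": [[[-0.84, -0.35, -0.18, -0.02, -0.56, 0.1, 1], [-0.84, -0.35, -0.18, -0.02, -0.56, 0.1, 1], [-0.84, -0.35, -0.18, -0.02, -0.56, 0.1, 1], [-0.84, -0.35, -0.18, -0.02, -0.56, 0.1, 1], [-0.84, -0.35, -0.18, -0.02, -0.56, 0.1, 1], [-0.84, -0.35, -0.18, -0.02, -0.56, 0.1, 1], [-0.84, -0.35, -0.18, -0.02, -0.56, 0.1, 1], [-0.84, -0.35, -0.18, -0.02, -0.56, 0.1, 1], [-0.84, -0.35, -0.18, -0.02, -0.56, 0.1, 1], [-0.84, -0.35, -0.18, -0.02, -0.56, 0.1, 1]]]}}

```text
clock: 22.25
position: [0.4987, -0.0201, 0.2481]
tool_rot: [-3.137, 0.01, 1.393]
force: [-0.1, 0.1, 0.2]
grip_width: 0.0853
finger_force: 0.0
```

>>> {"api": "move_arm", "payload": {"plan": [[[-0.41, -0.04, 0.3, 0, 0, 0, 1], [-0.41, -0.04, 0.3, 0, 0, 0, 1], [-0.41, -0.04, 0.3, 0, 0, 0, 1], [-0.41, -0.04, 0.3, 0, 0, 0, 1], [-0.41, -0.04, 0.3, 0, 0, 0, 1], [-0.41, -0.04, 0.3, 0, 0, 0, 1], [-0.41, -0.04, 0.3, 0, 0, 0, 1], [-0.41, -0.04, 0.3, 0, 0, 0, 1], [-0.41, -0.04, 0.3, 0, 0, 0, 1], [-0.41, -0.04, 0.3, 0, 0, 0, 1]]]}}

```text
clock: 23.25
position: [0.4766, -0.0991, 0.1877]
tool_rot: [-3.137, 0.005, 1.394]
force: [-0.5, -0.4, 0.2]
grip_width: 0.0857
finger_force: 0.0
```

Run:
```python
from fk import *
check([('r3',np.r_[B['red'],.088],down(np.radians(80)),10)])
```

```text
r3 10 [-0.0, 0.01, 0.5, -0.0, 0.01, -0.0]  mid [ 0.477 -0.099  0.138] end [ 0.4781 -0.0994  0.0877] err mm [-0.2  0.4 -0.3] deg 0.43
   q [0.7, 0.66, -0.83, 2.04, 0.71, 0.76, -0.75]
```

>>> {"api": "move_arm", "payload": {"plan": [[[0, 0.01, 0.5, 0, 0, 0, 1], [0, 0.01, 0.5, 0, 0, 0, 1], [0, 0.01, 0.5, 0, 0, 0, 1], [0, 0.01, 0.5, 0, 0, 0, 1], [0, 0.01, 0.5, 0, 0, 0, 1], [0, 0.01, 0.5, 0, 0, 0, 1], [0, 0.01, 0.5, 0, 0, 0, 1], [0, 0.01, 0.5, 0, 0, 0, 1], [0, 0.01, 0.5, 0, 0, 0, 1], [0, 0.01, 0.5, 0, 0, 0, 1]]]}}

```text
clock: 24.25
position: [0.4782, -0.0993, 0.0874]
tool_rot: [-3.137, 0.005, 1.394]
force: [-0.0, -0.2, 0.1]
grip_width: 0.0858
finger_force: 0.0
```

>>> {"api": "move_arm", "payload": {"plan": [[[0, 0, 0, 0, 0, 0, -1], [0, 0, 0, 0, 0, 0, -1], [0, 0, 0, 0, 0, 0, -1], [0, 0, 0, 0, 0, 0, -1], [0, 0, 0, 0, 0, 0, -1], [0, 0, 0, 0, 0, 0, -1], [0, 0, 0, 0, 0, 0, -1], [0, 0, 0, 0, 0, 0, -1], [0, 0, 0, 0, 0, 0, -1], [0, 0, 0, 0, 0, 0, -1]]], "grip_force": 40}}

```text
clock: 25.25
position: [0.4785, -0.0994, 0.0888]
tool_rot: [-3.137, 0.006, 1.394]
force: [-1.2, 0.8, 5.9]
grip_width: 0.0352
finger_force: 39.4
```

Run:
```python
from fk import *
from workcell import observe
s=observe();p=s['position'];Q=R.from_euler('xyz',s['tool_rot']);print(s['force'],s['tool_rot'])
z=p[2]
check([('l1',p+[0,-.02,.065],Q,10),('l2',np.r_[TRAY,z+.065],Q,10),('l3',np.r_[TRAY,z+.0075],Q,10)])
```

```text
[-1.17539322  0.82005756  5.92294464] [-3.13740272  0.00556492  1.39406932]
  l1 10 [-0.1, 0.02, -0.32, 0.0, 0.0, 0.0]  mid [ 0.479 -0.109  0.121] end [ 0.4793 -0.1195  0.1529] err mm [ 0.7 -0.1 -0.9] deg 0.0
   q [0.8, 0.57, -0.91, 1.98, 0.59, 0.89, -0.61]
  l2 10 [-0.68, -0.07, -0.0, 0.0, 0.0, 0.0]  mid [ 0.46  -0.185  0.153] end [ 0.4416 -0.2509  0.1537] err mm [ 0.3 -0.8 -0.1] deg 0.0
   q [1.06, 0.59, -0.9, 1.95, 0.6, 0.9, -0.33]
  l3 10 [0.01, -0.0, 0.29, 0.0, 0.0, 0.0]  mid [ 0.442 -0.25   0.125] end [ 0.4416 -0.2492  0.0957] err mm [ 0.3  0.9 -0.6] deg 0.0
   q [1.0, 0.67, -0.83, 1.99, 0.7, 0.8, -0.42]
```

>>> {"api": "move_arm", "payload": {"plan": [[[-0.1, 0.02, -0.32, 0, 0, 0, -1], [-0.1, 0.02, -0.32, 0, 0, 0, -1], [-0.1, 0.02, -0.32, 0, 0, 0, -1], [-0.1, 0.02, -0.32, 0, 0, 0, -1], [-0.1, 0.02, -0.32, 0, 0, 0, -1], [-0.1, 0.02, -0.32, 0, 0, 0, -1], [-0.1, 0.02, -0.32, 0, 0, 0, -1], [-0.1, 0.02, -0.32, 0, 0, 0, -1], [-0.1, 0.02, -0.32, 0, 0, 0, -1], [-0.1, 0.02, -0.32, 0, 0, 0, -1]]]}}

```text
clock: 26.25
position: [0.479, -0.1195, 0.1528]
tool_rot: [-3.136, 0.005, 1.394]
force: [0.3, 0.6, -2.3]
grip_width: 0.0355
finger_force: 40.1
```

>>> {"api": "move_arm", "payload": {"plan": [[[-0.68, -0.07, 0, 0, 0, 0, -1], [-0.68, -0.07, 0, 0, 0, 0, -1], [-0.68, -0.07, 0, 0, 0, 0, -1], [-0.68, -0.07, 0, 0, 0, 0, -1], [-0.68, -0.07, 0, 0, 0, 0, -1], [-0.68, -0.07, 0, 0, 0, 0, -1], [-0.68, -0.07, 0, 0, 0, 0, -1], [-0.68, -0.07, 0, 0, 0, 0, -1], [-0.68, -0.07, 0, 0, 0, 0, -1], [-0.68, -0.07, 0, 0, 0, 0, -1]]]}}

```text
clock: 27.25
position: [0.441, -0.2519, 0.1531]
tool_rot: [-3.137, 0.005, 1.394]
force: [0.2, -0.1, -2.4]
grip_width: 0.0347
finger_force: 40.1
```

>>> {"api": "move_arm", "payload": {"plan": [[[0, 0, 0.29, 0, 0, 0, -1], [0, 0, 0.29, 0, 0, 0, -1], [0, 0, 0.29, 0, 0, 0, -1], [0, 0, 0.29, 0, 0, 0, -1], [0, 0, 0.29, 0, 0, 0, -1], [0, 0, 0.29, 0, 0, 0, -1], [0, 0, 0.29, 0, 0, 0, -1], [0, 0, 0.29, 0, 0, 0, -1], [0, 0, 0.29, 0, 0, 0, -1], [0, 0, 0.29, 0, 0, 0, -1]]]}}

```text
clock: 28.25
position: [0.441, -0.251, 0.0946]
tool_rot: [-3.137, 0.005, 1.394]
force: [-0.0, 0.5, -2.1]
grip_width: 0.0351
finger_force: 40.2
```

>>> {"api": "move_arm", "payload": {"plan": [[[0, 0, 0.02, 0, 0, 0, -1], [0, 0, 0.02, 0, 0, 0, -1], [0, 0, 0.02, 0, 0, 0, -1], [0, 0, 0.02, 0, 0, 0, -1], [0, 0, 0, 0, 0, 0, -1], [0, 0, 0, 0, 0, 0, -1], [0, 0, 0, 0, 0, 0, -1], [0, 0, 0, 0, 0, 0, -1], [0, 0, 0, 0, 0, 0, -1], [0, 0, 0, 0, 0, 0, -1]]]}}

```text
clock: 29.25
position: [0.4411, -0.2511, 0.0938]
tool_rot: [-3.137, 0.006, 1.394]
force: [-1.5, 0.2, 5.6]
grip_width: 0.0348
finger_force: 40.7
```

>>> {"api": "move_arm", "payload": {"plan": [[[0, 0, 0, 0, 0, 0, 0.2], [0, 0, 0, 0, 0, 0, 0.6], [0, 0, 0, 0, 0, 0, 0.6], [0, 0, 0, 0, 0, 0, 0.6], [0, 0, 0, 0, 0, 0, 0.6], [0, 0, 0, 0, 0, 0, 0.6], [0, 0, -0.2, 0, 0, 0, 0.6], [0, 0, -0.5, 0, 0, 0, 0.6], [0, 0, -0.8, 0, 0, 0, 0.6], [0, 0, -0.9, 0, 0, 0, 0.6]]]}}

```text
clock: 30.25
position: [0.4413, -0.2507, 0.143]
tool_rot: [-3.137, 0.005, 1.394]
force: [-0.8, -0.2, 0.1]
grip_width: 0.0686
finger_force: 0.0
```

>>> {"api": "move_arm", "payload": {"plan": [[[0, 0, -0.9, 0, 0, 0, 0.6], [0, 0, -0.9, 0, 0, 0, 0.6], [0, 0, -0.9, 0, 0, 0, 0.6], [0, 0, -0.9, 0, 0, 0, 0.6], [0, 0, -0.9, 0, 0, 0, 0.6], [0, 0, -0.9, 0, 0, 0, 0.6], [0, 0, -0.8, 0, 0, 0, 0.6], [0, 0, -0.5, 0, 0, 0, 0.6], [0, 0, 0, 0, 0, 0, 0.6], [0, 0, 0, 0, 0, 0, 0.6]]]}}

```text
clock: 31.25
position: [0.4418, -0.2503, 0.2754]
tool_rot: [-3.136, 0.006, 1.394]
force: [-0.3, -0.3, -0.0]
grip_width: 0.0681
finger_force: 0.0
```

Run:
```python
from fk import *
from workcell import grab_frame
f=grab_frame('scene');cv2.imwrite('pics/p4.png',cv2.resize(f['color'][80:260,80:320,::-1],(800,600),interpolation=cv2.INTER_CUBIC))
rad=np.radians;t=rad(57)
for az in(-56,-50):
    Q=pickR(rad(az),t)*FL;z=Q.as_matrix()[:,2];b=np.r_[B['gA'],.058]
    check([('hi',b+z*(.018-.115)+[0,.0,.13],Q,20),('pre',b+z*(.018-.115),Q,10),('grasp',b+z*.018,Q,10)])
```

```text
hi 20 [0.15, 0.31, 0.04, -0.19, -0.45, -0.33]  mid [ 0.505 -0.224  0.264] end [ 0.5576 -0.1845  0.2435] err mm [ 1.6 -1.   2.7] deg 0.69
   q [0.42, 0.56, -0.86, 2.24, 1.66, 1.33, -0.96]
  pre 10 [0.56, -0.01, 0.35, 0.0, 0.01, -0.01]  mid [ 0.557 -0.184  0.177] end [ 0.5553 -0.1833  0.1114] err mm [-0.6  0.1  0.6] deg 0.32
   q [0.33, 0.86, -0.76, 2.27, 1.87, 1.46, -1.22]
  grasp 10 [-0.0, 0.0, 0.58, 0.0, -0.0, -0.0]  mid [ 0.583 -0.223  0.08 ] end [ 0.6098 -0.2635  0.0478] err mm [-0.  -0.1 -0.4] deg 0.32
   q [0.44, 0.99, -0.63, 2.12, 2.09, 1.36, -1.15]
  hi 20 [0.13, 0.29, 0.06, -0.21, -0.44, -0.38]  mid [ 0.5   -0.227  0.262] end [ 0.5488 -0.1902  0.2403] err mm [-0.3 -1.6 -0.5] deg 0.26
   q [0.51, 0.53, -0.91, 2.31, 1.77, 1.25, -0.94]
  pre 10 [0.54, 0.01, 0.35, 0.0, -0.0, -0.0]  mid [ 0.549 -0.189  0.176] end [ 0.55   -0.1883  0.1116] err mm [0.9 0.3 0.8] deg 0.26
   q [0.4, 0.87, -0.79, 2.34, 1.99, 1.46, -1.2]
  grasp 10 [0.0, -0.0, 0.58, 0.0, -0.0, -0.0]  mid [ 0.581 -0.225  0.08 ] end [ 0.6124 -0.2626  0.048 ] err mm [ 1.3 -0.1 -0.2] deg 0.26
   q [0.5, 1.0, -0.66, 2.17, 2.21, 1.35, -1.12]
```

View pics/p4.png

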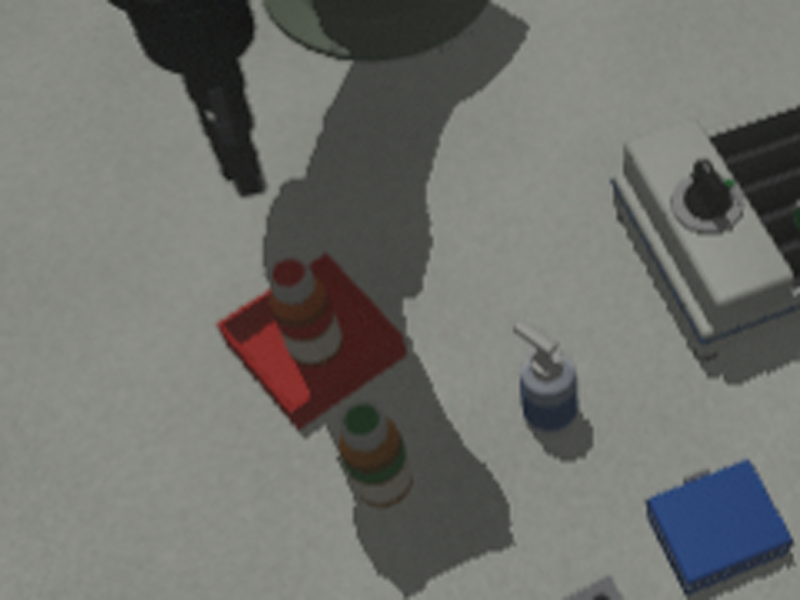

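>>> {"api": "move_arm", "payload": {"plan": [[[0.13, 0.29, 0.06, -0.21, -0.44, -0.38, 0.75], [0.13, 0.29, 0.06, -0.21, -0.44, -0.38, 0.75], [0.13, 0.29, 0.06, -0.21, -0.44, -0.38, 0.75], [0.13, 0.29, 0.06, -0.21, -0.44, -0.38, 0.75], [0.13, 0.29, 0.06, -0.21, -0.44, -0.38, 0.75], [0.13, 0.29, 0.06, -0.21, -0.44, -0.38, 0.75], [0.13, 0.29, 0.06, -0.21, -0.44, -0.38, 0.75], [0.13, 0.29, 0.06, -0.21, -0.44, -0.38, 0.75], [0.13, 0.29, 0.06, -0.21, -0.44, -0.38, 0.75], [0.13, 0.29, 0.06, -0.21, -0.44, -0.38, 0.75]]]}}

```text
clock: 32.3
position: [0.5007, -0.2266, 0.2613]
tool_rot: [3.017, 0.495, 1.774]
force: [-0.2, -0.4, -0.4]
grip_width: 0.0745
finger_force: 0.0
```

>>> {"api": "move_arm", "payload": {"plan": [[[0.13, 0.29, 0.06, -0.21, -0.44, -0.38, 0.75], [0.13, 0.29, 0.06, -0.21, -0.44, -0.38, 0.75], [0.13, 0.29, 0.06, -0.21, -0.44, -0.38, 0.75], [0.13, 0.29, 0.06, -0.21, -0.44, -0.38, 0.75], [0.13, 0.29, 0.06, -0.21, -0.44, -0.38, 0.75], [0.13, 0.29, 0.06, -0.21, -0.44, -0.38, 0.75], [0.13, 0.29, 0.06, -0.21, -0.44, -0.38, 0.75], [0.13, 0.29, 0.06, -0.21, -0.44, -0.38, 0.75], [0.13, 0.29, 0.06, -0.21, -0.44, -0.38, 0.75], [0.13, 0.29, 0.06, -0.21, -0.44, -0.38, 0.75]]]}}

```text
clock: 33.3
position: [0.5492, -0.1897, 0.24]
tool_rot: [3.141, 0.992, 2.271]
force: [-0.6, -0.3, -0.2]
grip_width: 0.0743
finger_force: 0.0
```

Run:
```python
from fk import *
from workcell import observe
rad=np.radians;t=rad(57);print(observe()['qpos'].round(2))
Q=pickR(rad(-50),t)*FL;z=Q.as_matrix()[:,2];b=np.r_[B['gA'],.058]
check([('pre',b+z*(.018-.115),Q,10),('grasp',b+z*.018,Q,10)])
```

```text
[ 0.46  0.51 -0.84  2.32  1.77  1.22 -0.96]
  pre 10 [0.54, 0.0, 0.35, 0.0, -0.0, 0.0]  mid [ 0.549 -0.19   0.176] end [ 0.5488 -0.1893  0.1113] err mm [-0.3 -0.7  0.5] deg 0.24
   q [0.37, 0.85, -0.74, 2.35, 2.0, 1.42, -1.22]
  grasp 10 [0.0, 0.0, 0.57, 0.0, -0.0, 0.0]  mid [ 0.58  -0.226  0.08 ] end [ 0.6104 -0.2622  0.0489] err mm [-0.7  0.2  0.7] deg 0.24
   q [0.47, 0.98, -0.61, 2.18, 2.21, 1.32, -1.15]
```

>>> {"api": "move_arm", "payload": {"plan": [[[0.54, 0, 0.35, 0, 0, 0, 0.75], [0.54, 0, 0.35, 0, 0, 0, 0.75], [0.54, 0, 0.35, 0, 0, 0, 0.75], [0.54, 0, 0.35, 0, 0, 0, 0.75], [0.54, 0, 0.35, 0, 0, 0, 0.75], [0.54, 0, 0.35, 0, 0, 0, 0.75], [0.54, 0, 0.35, 0, 0, 0, 0.75], [0.54, 0, 0.35, 0, 0, 0, 0.75], [0.54, 0, 0.35, 0, 0, 0, 0.75], [0.54, 0, 0.35, 0, 0, 0, 0.75]]]}}

```text
clock: 34.3
position: [0.5485, -0.1894, 0.1107]
tool_rot: [3.141, 0.989, 2.269]
force: [0.5, -0.1, -0.4]
grip_width: 0.075
finger_force: 0.0
```

Run:
```python
from fk import *
rad=np.radians;t=rad(57)
Q=pickR(rad(-50),t)*FL;z=Q.as_matrix()[:,2];b=np.r_[B['gA'],.058]
check([('grasp',b+z*.018,Q,10)])
```

```text
grasp 10 [-0.0, 0.0, 0.57, 0.0, -0.01, -0.0]  mid [ 0.579 -0.226  0.079] end [ 0.61   -0.2626  0.0485] err mm [-1.1 -0.1  0.3] deg 0.29
   q [0.46, 0.99, -0.61, 2.18, 2.21, 1.33, -1.16]
```

>>> {"api": "move_arm", "payload": {"plan": [[[0, 0, 0.57, 0, 0, 0, 0.75], [0, 0, 0.57, 0, 0, 0, 0.75], [0, 0, 0.57, 0, 0, 0, 0.75], [0, 0, 0.57, 0, 0, 0, 0.75], [0, 0, 0.57, 0, 0, 0, 0.75], [0, 0, 0.57, 0, 0, 0, 0.75], [0, 0, 0.57, 0, 0, 0, 0.75], [0, 0, 0.57, 0, 0, 0, 0.75], [0, 0, 0.57, 0, 0, 0, 0.75], [0, 0, 0.57, 0, 0, 0, 0.75]]]}}

```text
clock: 35.3
position: [0.6107, -0.2633, 0.049]
tool_rot: [3.139, 0.991, 2.267]
force: [-0.7, 0.4, -0.5]
grip_width: 0.0747
finger_force: 0.0
```

>>> {"api": "move_arm", "payload": {"plan": [[[0, 0, 0, 0, 0, 0, -1], [0, 0, 0, 0, 0, 0, -1], [0, 0, 0, 0, 0, 0, -1], [0, 0, 0, 0, 0, 0, -1], [0, 0, 0, 0, 0, 0, -1], [0, 0, 0, 0, 0, 0, -1], [0, 0, 0, 0, 0, 0, -1], [0, 0, 0, 0, 0, 0, -1], [0, 0, 0, 0, 0, 0, -1], [0, 0, 0, 0, 0, 0, -1]]], "grip_force": 50}}

```text
clock: 36.3
position: [0.6102, -0.2627, 0.0496]
tool_rot: [3.139, 0.991, 2.267]
force: [0.5, 0.4, -2.2]
grip_width: 0.0506
finger_force: 51.9
```

```bash
python3 grasp.py gA; python3 carry.py -.057 .010 -.01 .0 .19
```

```text
base in tool [0.0496 0.     0.0149] axis [-0.8365  0.     -0.5479] centred by -0.0008
  lift 10 [-0.78, -0.04, -0.55, 0.0, 0.0, 0.0]  mid [ 0.605 -0.263  0.145] end [ 0.5997 -0.263   0.2404] err mm [-0.5 -0.3  0.8] deg 0.0
   q [0.56, 0.54, -0.73, 2.19, 1.88, 1.07, -0.85]
  c1 10 [0.29, 0.28, -0.58, 0.04, 0.35, 0.2]  mid [ 0.582 -0.196  0.253] end [ 0.5705 -0.1317  0.2799] err mm [-1.   0.1 -0.1] deg 0.3
   q [0.61, 0.39, -0.97, 2.02, 1.16, 0.99, -0.54]
  c2 10 [0.61, 0.15, -0.26, 0.04, 0.36, 0.2]  mid [ 0.554 -0.066  0.274] end [5.428e-01 4.000e-04 2.809e-01] err mm [0.2 1.3 0.9] deg 0.32
   q [0.66, 0.42, -1.14, 1.9, 0.72, 1.03, -0.5]
  c3 10 [0.67, -0.0, -0.01, 0.05, 0.35, 0.2]  mid [0.526 0.065 0.274] end [0.5146 0.1304 0.2798] err mm [ 0.8  0.3 -0.2] deg 0.26
   q [0.67, 0.51, -1.26, 1.86, 0.43, 0.96, -0.61]
  c4 10 [0.46, -0.17, 0.63, 0.04, 0.36, 0.2]  mid [0.499 0.191 0.23 ] end [0.4848 0.2605 0.1942] err mm [-0.1 -0.5 -0.1] deg 0.28
   q [0.57, 0.73, -1.22, 2.02, 0.35, 0.52, -0.79]
  low 10 [-0.25, 0.0, 0.39, -0.0, -0.0, -0.0]  mid [0.485 0.261 0.148] end [0.4847 0.2616 0.1016] err mm [-0.3  0.7  0.3] deg 0.28
   q [0.44, 0.83, -1.02, 2.07, 0.46, 0.33, -0.81]
```

>>> {"api": "move_arm", "payload": {"plan": [[[-0.78, -0.04, -0.55, 0, 0, 0, -1], [-0.78, -0.04, -0.55, 0, 0, 0, -1], [-0.78, -0.04, -0.55, 0, 0, 0, -1], [-0.78, -0.04, -0.55, 0, 0, 0, -1], [-0.78, -0.04, -0.55, 0, 0, 0, -1], [-0.78, -0.04, -0.55, 0, 0, 0, -1], [-0.78, -0.04, -0.55, 0, 0, 0, -1], [-0.78, -0.04, -0.55, 0, 0, 0, -1], [-0.78, -0.04, -0.55, 0, 0, 0, -1], [-0.78, -0.04, -0.55, 0, 0, 0, -1]]]}}

```text
clock: 37.3
position: [0.5995, -0.2629, 0.2411]
tool_rot: [3.14, 0.991, 2.267]
force: [-0.0, -0.4, -2.8]
grip_width: 0.0505
finger_force: 52.3
```

>>> {"api": "move_arm", "payload": {"plan": [[[0.29, 0.28, -0.58, 0.04, 0.35, 0.2, -1], [0.29, 0.28, -0.58, 0.04, 0.35, 0.2, -1], [0.29, 0.28, -0.58, 0.04, 0.35, 0.2, -1], [0.29, 0.28, -0.58, 0.04, 0.35, 0.2, -1], [0.29, 0.28, -0.58, 0.04, 0.35, 0.2, -1], [0.29, 0.28, -0.58, 0.04, 0.35, 0.2, -1], [0.29, 0.28, -0.58, 0.04, 0.35, 0.2, -1], [0.29, 0.28, -0.58, 0.04, 0.35, 0.2, -1], [0.29, 0.28, -0.58, 0.04, 0.35, 0.2, -1], [0.29, 0.28, -0.58, 0.04, 0.35, 0.2, -1]]]}}

```text
clock: 38.3
position: [0.5701, -0.1311, 0.2801]
tool_rot: [2.993, 0.605, 2.008]
force: [-0.3, -0.5, -1.6]
grip_width: 0.0511
finger_force: 52.4
```

>>> {"api": "move_arm", "payload": {"plan": [[[0.61, 0.15, -0.26, 0.04, 0.36, 0.2, -1], [0.61, 0.15, -0.26, 0.04, 0.36, 0.2, -1], [0.61, 0.15, -0.26, 0.04, 0.36, 0.2, -1], [0.61, 0.15, -0.26, 0.04, 0.36, 0.2, -1], [0.61, 0.15, -0.26, 0.04, 0.36, 0.2, -1], [0.61, 0.15, -0.26, 0.04, 0.36, 0.2, -1], [0.61, 0.15, -0.26, 0.04, 0.36, 0.2, -1], [0.61, 0.15, -0.26, 0.04, 0.36, 0.2, -1], [0.61, 0.15, -0.26, 0.04, 0.36, 0.2, -1], [0.61, 0.15, -0.26, 0.04, 0.36, 0.2, -1]]]}}

```text
clock: 39.3
position: [0.5423, 0.0008, 0.2809]
tool_rot: [2.972, 0.199, 1.85]
force: [0.1, -0.6, -2.2]
grip_width: 0.0507
finger_force: 52.3
```

>>> {"api": "move_arm", "payload": {"plan": [[[0.67, 0, -0.01, 0.05, 0.35, 0.2, -1], [0.67, 0, -0.01, 0.05, 0.35, 0.2, -1], [0.67, 0, -0.01, 0.05, 0.35, 0.2, -1], [0.67, 0, -0.01, 0.05, 0.35, 0.2, -1], [0.67, 0, -0.01, 0.05, 0.35, 0.2, -1], [0.67, 0, -0.01, 0.05, 0.35, 0.2, -1], [0.67, 0, -0.01, 0.05, 0.35, 0.2, -1], [0.67, 0, -0.01, 0.05, 0.35, 0.2, -1], [0.67, 0, -0.01, 0.05, 0.35, 0.2, -1], [0.67, 0, -0.01, 0.05, 0.35, 0.2, -1]]]}}

```text
clock: 40.3
position: [0.5143, 0.1312, 0.2799]
tool_rot: [3.025, -0.195, 1.695]
force: [1.2, -0.6, -1.4]
grip_width: 0.0508
finger_force: 52.3
```

>>> {"api": "move_arm", "payload": {"plan": [[[0.46, -0.17, 0.63, 0.04, 0.36, 0.2, -1], [0.46, -0.17, 0.63, 0.04, 0.36, 0.2, -1], [0.46, -0.17, 0.63, 0.04, 0.36, 0.2, -1], [0.46, -0.17, 0.63, 0.04, 0.36, 0.2, -1], [0.46, -0.17, 0.63, 0.04, 0.36, 0.2, -1], [0.46, -0.17, 0.63, 0.04, 0.36, 0.2, -1], [0.46, -0.17, 0.63, 0.04, 0.36, 0.2, -1], [0.46, -0.17, 0.63, 0.04, 0.36, 0.2, -1], [0.46, -0.17, 0.63, 0.04, 0.36, 0.2, -1], [0.46, -0.17, 0.63, 0.04, 0.36, 0.2, -1]]]}}

```text
clock: 41.3
position: [0.4848, 0.2612, 0.1941]
tool_rot: [-3.137, -0.585, 1.492]
force: [0.3, 0.2, -2.0]
grip_width: 0.0509
finger_force: 52.4
```

Run:
```python
from fk import *
check([('low',*place(-.057,.010,.116),10)])
```

```text
low 10 [-0.26, 0.0, 0.39, -0.0, -0.0, -0.01]  mid [0.485 0.261 0.147] end [0.4847 0.2609 0.1003] err mm [-0.3 -0.1 -1. ] deg 0.38
   q [0.42, 0.82, -0.99, 2.07, 0.38, 0.31, -0.72]
```

Same settle as the first bottle.

>>> {"api": "move_arm", "payload": {"plan": [[[-0.26, 0, 0.39, 0, 0, 0, -1], [-0.26, 0, 0.39, 0, 0, 0, -1], [-0.26, 0, 0.39, 0, 0, 0, -1], [-0.26, 0, 0.39, 0, 0, 0, -1], [-0.26, 0, 0.39, 0, 0, 0, -1], [-0.26, 0, 0.39, 0, 0, 0, -1], [-0.26, 0, 0.39, 0, 0, 0, -1], [-0.26, 0, 0.39, 0, 0, 0, -1], [-0.26, 0, 0.39, 0, 0, 0, -1], [-0.26, 0, 0.39, 0, 0, 0, -1]]]}}

```text
clock: 42.3
position: [0.4846, 0.26, 0.0997]
tool_rot: [-3.139, -0.583, 1.495]
force: [0.0, 0.1, -1.9]
grip_width: 0.0507
finger_force: 52.4
```

>>> {"api": "move_arm", "payload": {"plan": [[[-0.015, 0, 0.025, 0, 0, 0, -1], [-0.015, 0, 0.025, 0, 0, 0, -1], [-0.015, 0, 0.025, 0, 0, 0, -1], [-0.015, 0, 0.025, 0, 0, 0, -1], [-0.015, 0, 0.025, 0, 0, 0, -1], [-0.015, 0, 0.025, 0, 0, 0, -1], [-0.015, 0, 0.025, 0, 0, 0, -1], [-0.015, 0, 0.025, 0, 0, 0, -1], [0, 0, 0, 0, 0, 0, -1], [0, 0, 0, 0, 0, 0, -1]]]}}

```text
clock: 43.3
position: [0.4846, 0.2602, 0.0957]
tool_rot: [-3.139, -0.583, 1.495]
force: [0.2, -0.1, -1.8]
grip_width: 0.051
finger_force: 52.4
```

Run:
```python
from fk import *
check([('low',*place(-.057,.010,.109),10)])
```

```text
low 10 [-0.0, 0.0, 0.01, -0.0, -0.0, -0.0]  mid [0.485 0.261 0.095] end [0.4846 0.2613 0.0941] err mm [-0.3  0.3 -0.2] deg 0.29
   q [0.41, 0.82, -0.97, 2.08, 0.39, 0.3, -0.73]
```

>>> {"api": "move_arm", "payload": {"plan": [[[-0.015, 0, 0.025, 0, 0, 0, -1], [-0.015, 0, 0.025, 0, 0, 0, -1], [-0.015, 0, 0.025, 0, 0, 0, -1], [-0.015, 0, 0.025, 0, 0, 0, -1], [0, 0, 0, 0, 0, 0, -1], [0, 0, 0, 0, 0, 0, -1], [0, 0, 0, 0, 0, 0, -1], [0, 0, 0, 0, 0, 0, -1], [0, 0, 0, 0, 0, 0, -1], [0, 0, 0, 0, 0, 0, -1]]]}}

```text
clock: 44.3
position: [0.4853, 0.2606, 0.094]
tool_rot: [-3.14, -0.584, 1.495]
force: [1.8, -1.6, 5.5]
grip_width: 0.0507
finger_force: 53.3
```

>>> {"api": "move_arm", "payload": {"plan": [[[0, 0, 0, 0, 0, 0, 0.4], [0, 0, 0, 0, 0, 0, 0.6], [0, 0, 0, 0, 0, 0, 0.6], [0, 0, 0, 0, 0, 0, 0.6], [0, 0, 0, 0, 0, 0, 0.6], [0, 0, -0.1, 0, 0, 0, 0.6], [0, 0, -0.2, 0, 0, 0, 0.6], [0, 0, -0.4, 0, 0, 0, 0.6], [0, 0, -0.6, 0, 0, 0, 0.6], [0, 0, -0.8, 0, 0, 0, 0.6]]]}}

```text
clock: 45.3
position: [0.4827, 0.2369, 0.1292]
tool_rot: [-3.139, -0.583, 1.495]
force: [0.0, -0.8, 0.6]
grip_width: 0.0681
finger_force: 0.0
```

>>> {"api": "move_arm", "payload": {"plan": [[[0, 0, -0.8, 0, 0, 0, 0.6], [0, 0, -0.8, 0, 0, 0, 0.6], [0, 0, -0.8, 0, 0, 0, 0.6], [0, 0, -0.8, 0, 0, 0, 0.6], [0, 0, -0.8, 0, 0, 0, 0.6], [0, 0, -0.8, 0, 0, 0, 0.6], [0, 0, -0.8, 0, 0, 0, 0.6], [0, 0, -0.8, 0, 0, 0, 0.6], [0, 0, -0.6, 0, 0, 0, 0.6], [0, 0, -0.4, 0, 0, 0, 0.6]]]}}

```text
clock: 46.3
position: [0.4773, 0.1552, 0.2529]
tool_rot: [-3.14, -0.582, 1.495]
force: [-1.2, -0.3, 0.1]
grip_width: 0.0682
finger_force: 0.0
```

Run:
```python
from fk import *
from workcell import grab_frame
for n,c in(('scene',(slice(80,230),slice(240,440))),):
    f=grab_frame(n);cv2.imwrite('pics/p5.png',cv2.resize(f['color'][c][:,:,::-1],(800,600),interpolation=cv2.INTER_CUBIC))
D=mix(0,-.14,0)[:2];y=MY+np.pi
check([('d1',np.r_[D,.22],down(y),20),('d2',np.r_[D,.123],down(y),10),('turn',np.r_[D,.123],down(y-1.2),20)])
```

```text
d1 20 [-0.2, 0.04, 0.03, 0.22, -0.22, -0.73]  mid [0.496 0.127 0.231] end [0.5331 0.1167 0.2197] err mm [ 1.3  1.3 -0.3] deg 0.33
   q [0.54, 0.79, -1.38, 1.78, 0.82, 1.29, 0.45]
  d2 10 [0.01, -0.01, 0.48, -0.0, 0.0, 0.0]  mid [0.532 0.115 0.172] end [0.531  0.1143 0.1238] err mm [-0.8 -1.   0.8] deg 0.33
   q [0.49, 0.9, -1.27, 1.87, 0.96, 1.16, 0.36]
  turn 20 [0.0, 0.0, 0.0, -0.0, 0.0, 0.57]  mid [0.531 0.114 0.124] end [0.531  0.1143 0.1238] err mm [-0.8 -1.   0.8] deg 0.59
   q [0.38, 0.76, -1.04, 1.87, 0.79, 0.99, -0.71]
```

View pics/p5.png

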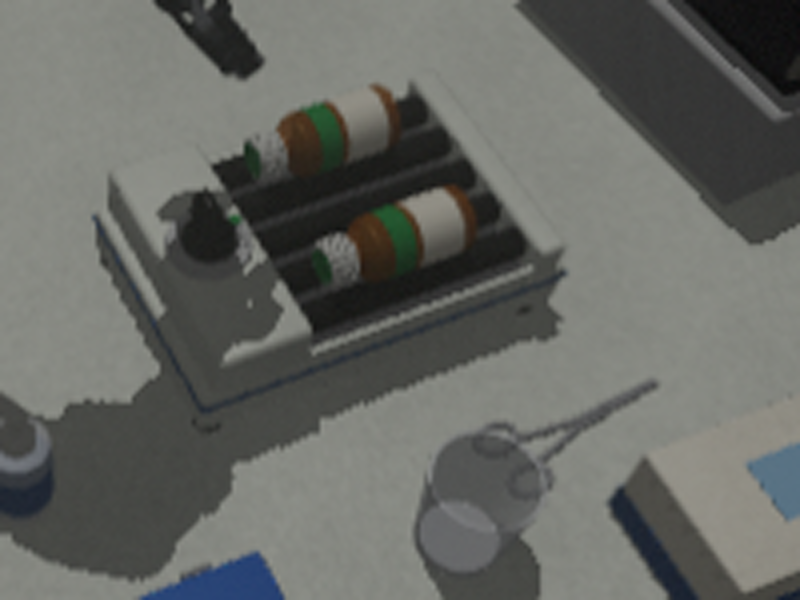

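>>> {"api": "move_arm", "payload": {"plan": [[[-0.2, 0.04, 0.03, 0.22, -0.22, -0.73, 0.1], [-0.2, 0.04, 0.03, 0.22, -0.22, -0.73, 0.1], [-0.2, 0.04, 0.03, 0.22, -0.22, -0.73, 0.1], [-0.2, 0.04, 0.03, 0.22, -0.22, -0.73, 0.1], [-0.2, 0.04, 0.03, 0.22, -0.22, -0.73, 0.1], [-0.2, 0.04, 0.03, 0.22, -0.22, -0.73, 0.1], [-0.2, 0.04, 0.03, 0.22, -0.22, -0.73, 0.1], [-0.2, 0.04, 0.03, 0.22, -0.22, -0.73, 0.1], [-0.2, 0.04, 0.03, 0.22, -0.22, -0.73, 0.1], [-0.2, 0.04, 0.03, 0.22, -0.22, -0.73, 0.1]]]}}

```text
clock: 47.35
position: [0.4953, 0.1279, 0.2293]
tool_rot: [3.018, -0.288, 2.324]
force: [0.2, 0.3, 0.4]
grip_width: 0.0468
finger_force: 0.0
```

>>> {"api": "move_arm", "payload": {"plan": [[[-0.2, 0.04, 0.03, 0.22, -0.22, -0.73, 0.1], [-0.2, 0.04, 0.03, 0.22, -0.22, -0.73, 0.1], [-0.2, 0.04, 0.03, 0.22, -0.22, -0.73, 0.1], [-0.2, 0.04, 0.03, 0.22, -0.22, -0.73, 0.1], [-0.2, 0.04, 0.03, 0.22, -0.22, -0.73, 0.1], [-0.2, 0.04, 0.03, 0.22, -0.22, -0.73, 0.1], [-0.2, 0.04, 0.03, 0.22, -0.22, -0.73, 0.1], [-0.2, 0.04, 0.03, 0.22, -0.22, -0.73, 0.1], [-0.2, 0.04, 0.03, 0.22, -0.22, -0.73, 0.1], [-0.2, 0.04, 0.03, 0.22, -0.22, -0.73, 0.1]]]}}

```text
clock: 48.35
position: [0.5327, 0.118, 0.2182]
tool_rot: [-3.136, 0.0, 3.078]
force: [0.3, 0.2, -0.6]
grip_width: 0.0472
finger_force: 0.0
```

Run:
```python
from fk import *
D=mix(0,-.14,0)[:2];y=MY+np.pi
check([('d2',np.r_[D,.123],down(y),10),('turn',np.r_[D,.123],down(y-1.2),20)])
```

```text
d2 10 [0.0, -0.01, 0.48, -0.01, 0.0, 0.01]  mid [0.533 0.117 0.17 ] end [0.5326 0.1159 0.1222] err mm [ 0.8  0.6 -0.8] deg 0.31
   q [0.5, 0.91, -1.29, 1.87, 0.97, 1.16, 0.35]
  turn 20 [0.0, -0.0, -0.0, 0.0, -0.0, 0.57]  mid [0.533 0.116 0.122] end [0.5326 0.1159 0.1222] err mm [ 0.8  0.6 -0.8] deg 0.32
   q [0.4, 0.77, -1.06, 1.87, 0.81, 1.0, -0.72]
```

>>> {"api": "move_arm", "payload": {"plan": [[[0, -0.01, 0.48, 0, 0, 0, 0.1], [0, -0.01, 0.48, 0, 0, 0, 0.1], [0, -0.01, 0.48, 0, 0, 0, 0.1], [0, -0.01, 0.48, 0, 0, 0, 0.1], [0, -0.01, 0.48, 0, 0, 0, 0.1], [0, -0.01, 0.48, 0, 0, 0, 0.1], [0, -0.01, 0.48, 0, 0, 0, 0.1], [0, -0.01, 0.48, 0, 0, 0, 0.1], [0, -0.01, 0.48, 0, 0, 0, 0.1], [0, -0.01, 0.48, 0, 0, 0, 0.1]]]}}

```text
clock: 49.35
position: [0.5325, 0.1153, 0.1217]
tool_rot: [-3.137, -0.0, 3.074]
force: [0.1, -0.1, -0.6]
grip_width: 0.0469
finger_force: 0.0
```

>>> {"api": "move_arm", "payload": {"plan": [[[0, 0, 0, 0, 0, 0, -1], [0, 0, 0, 0, 0, 0, -1], [0, 0, 0, 0, 0, 0, -1], [0, 0, 0, 0, 0, 0, -1], [0, 0, 0, 0, 0, 0, -1], [0, 0, 0, 0, 0, 0, -1], [0, 0, 0, 0, 0, 0, -1], [0, 0, 0, 0, 0, 0, -1], [0, 0, 0, 0, 0, 0, -1], [0, 0, 0, 0, 0, 0, -1]]], "grip_force": 25}}

```text
clock: 50.35
position: [0.5326, 0.118, 0.1231]
tool_rot: [3.141, 0.001, 3.076]
force: [2.0, 15.8, -9.2]
grip_width: 0.0134
finger_force: 29.7
```

>>> {"api": "move_arm", "payload": {"plan": [[[0, 0.05, 0, 0, 0, 0, -1], [0, 0.05, 0, 0, 0, 0, -1], [0, 0.05, 0, 0, 0, 0, -1], [0, 0, 0, 0, 0, 0, -1], [0, 0, 0, 0, 0, 0.3, -1], [0, 0, 0, 0, 0, 0.6, -1], [0, 0, 0, 0, 0, 0.6, -1], [0, 0, 0, 0, 0, 0.6, -1], [0, 0, 0, 0, 0, 0.6, -1], [0, 0, 0, 0, 0, 0.6, -1]]]}}

```text
clock: 51.35
position: [0.5326, 0.1181, 0.123]
tool_rot: [-3.136, 0.002, 2.726]
force: [-4.1, -1.3, 6.9]
grip_width: 0.0134
finger_force: 30.0
```

>>> {"api": "move_arm", "payload": {"plan": [[[0, 0, 0, 0, 0, 0.6, -1], [0, 0, 0, 0, 0, 0.6, -1], [0, 0, 0, 0, 0, 0.6, -1], [0, 0, 0, 0, 0, 0.6, -1], [0, 0, 0, 0, 0, 0.6, -1], [0, 0, 0, 0, 0, 0.6, -1], [0, 0, 0, 0, 0, 0.6, -1], [0, 0, 0, 0, 0, 0.6, -1], [0, 0, 0, 0, 0, 0.6, -1], [0, 0, 0, 0, 0, 0.6, -1]]]}}

```text
clock: 52.35
position: [0.5323, 0.1178, 0.123]
tool_rot: [-3.138, 0.005, 2.098]
force: [-7.7, -4.5, 10.0]
grip_width: 0.0131
finger_force: 30.5
```

>>> {"api": "move_arm", "payload": {"plan": [[[0, 0, 0, 0, 0, 0.55, -1], [0, 0, 0, 0, 0, 0.55, -1], [0, 0, 0, 0, 0, 0.55, -1], [0, 0, 0, 0, 0, 0.55, -1], [0, 0, 0, 0, 0, 0, -1], [0, 0, 0, 0, 0, 0, 0.1], [0, 0, 0, 0, 0, 0, 0.1], [0, 0, 0, 0, 0, 0, 0.1], [0, 0, 0, 0, 0, 0, 0.1], [0, 0, 0, 0, 0, 0, 0.1]]]}}

```text
clock: 53.35
position: [0.5327, 0.1183, 0.1224]
tool_rot: [-3.14, 0.004, 1.87]
force: [-0.1, -0.4, 0.6]
grip_width: 0.0471
finger_force: 0.0
```

>>> {"api": "move_arm", "payload": {"plan": [[[0, 0, -0.2, 0, 0, 0, 0.1], [0, 0, -0.5, 0, 0, 0, 0.1], [0, 0, -0.7, 0, 0, 0, 0.1], [0, 0, -0.7, 0, 0, 0, 0.1], [0, 0, -0.7, 0, 0, 0, 0.1], [0.5, 0, -0.7, 0, 0, 0, 0.1], [0.7, 0, -0.7, 0, 0, 0, 0.1], [0.7, 0, -0.7, 0, 0, 0, 0.1], [0.7, 0, -0.7, 0, 0, 0, 0.1], [0.5, 0, -0.5, 0, 0, 0, 0.1]]]}}

```text
clock: 54.35
position: [0.5139, 0.1802, 0.2457]
tool_rot: [-3.14, 0.004, 1.872]
force: [-0.0, 0.3, -0.9]
grip_width: 0.0472
finger_force: 0.0
```

>>> {"api": "move_arm", "payload": {"plan": [[[-0.5, -0.4, -0.5, 0, 0, 0, 0.1], [-0.8, -0.5, -0.3, 0, 0, 0, 0.1], [-0.8, -0.5, -0.3, 0, 0, 0, 0.1], [-0.8, -0.5, 0, 0, 0, 0, 0.1], [-0.8, -0.5, 0, 0, 0, 0, 0.1], [-0.8, -0.5, 0, 0, 0, 0, 0.1], [-0.8, -0.5, 0, 0, 0, 0, 0.1], [-0.8, -0.5, 0, 0, 0, 0, 0.1], [-0.8, -0.5, 0, 0, 0, 0, 0.1], [-0.5, -0.3, 0, 0, 0, 0, 0.1]]]}}

```text
clock: 55.35
position: [0.468, 0.0083, 0.2672]
tool_rot: [-3.139, 0.005, 1.87]
force: [0.3, 0.3, -0.1]
grip_width: 0.0473
finger_force: 0.0
```

Run:
```python
from h import *
from workcell import grab_frame
f=grab_frame('top');g=grab_frame('scene')
a=cv2.resize(f['color'][160:290,50:200],(400,347),interpolation=cv2.INTER_CUBIC);b=cv2.resize(g['color'][70:260,90:390],(548,347),interpolation=cv2.INTER_CUBIC)
c=np.hstack([a,b]);c=cv2.resize(c,(800,int(347*800/948)));cv2.imwrite('pics/p6.png',c[:,:,::-1])
```

```text
(no output)
```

View pics/p6.png

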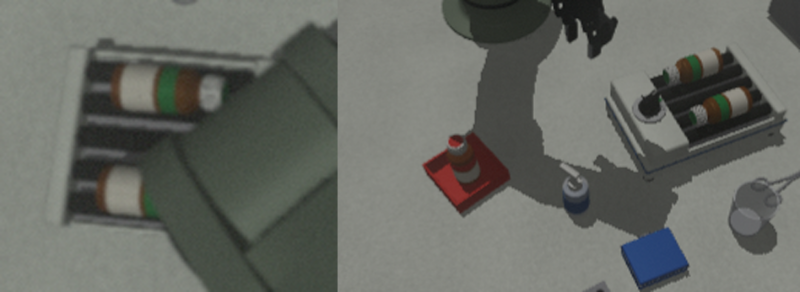

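The picture shows both bottles in their grooves at about (690,65) and (720,105), the red bottle upright in the tray at (460,155), and the dial bar turned at (650,100). Its turn of about 1.2 rad matches the tool's. I'm handing in.

```bash
python3 -c "
from workcell import job_done
print(job_done())"
```

```text
the job is handed in; nothing more can be done
None
```

The job is handed in at about 55 s with no verdict returned: both green-tagged bottles lie in the outer roller grooves, the red-tagged one stands upright in the reject tray, and the dial was turned about 1.2 rad, judged from the tool's rotation and the final picture.

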